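# Find the weak door-button station and pack it under the tray

## Robot

A 7-joint arm with a two-finger parallel gripper is mounted at the origin on the work surface. World frame = base frame: x ahead of the robot, y to its left, z up, the work surface at z = 0. Lengths are in m, angles in rad, forces in N, time in s.
With the tool pointing down it reaches from about 0.4 to 0.925 m from the base axis. Payload 5.6 kg.
Tool frame: the origin (TCP) lies at the very end of the fingers, on their centre line; the grasp point (between the pads) lies 19 mm behind it (r.hold_point_z is the distance from the TCP to the grasp point, in m); z points along the fingers, y is the line along which they close (so a half turn about z gives the same grasp; the last joint's range is limited). The gripper opens to 85 mm and grips with 20 to 120 N. Pads are 22 mm wide; open, the fingers measure 114 mm over their backs; the gripper's body (76 mm by 85 mm) begins 54 mm behind the grasp point. The pads swing forward as they close: fully open they stand 13 mm farther back than shut.
Start: joints at [1.096, 0.468, -0.012, 1.603, 0.006, 1.071, -0.056], TCP at [0.272, -0.59, 0.231] pointing down, gripper open.
Joint ranges: [-2.53, 2.53], [-0.31, 2.02], [-1.57, 1.55], [0.28, 2.44], [-1.29, 4.43], [0.15, 1.84], [-2.92, 2.92]. Speed limits (rad/s): [2.57, 2.57, 3.14, 3.14, 3.14, 3.14, 3.14].

## Interface

Orientations are given as a unit quaternion [w, x, y, z].
In Python, from plant import r, capture, ticket, outline_of, spot_point gives the robot as it stands.
- The arm moves only by the tool move_arm, never from a script. Its argument "plan" is a list of rows, each a list of 3 entries, a list of its own where there are three numbers: the turn, a rotation vector about the tool's x, y, z in rad, then the shift along the tool's x, y, z in cm, then the opening, from 0 (shut) to 1 (fully open). In form: [[[rx, ry, rz], [dx, dy, dz], jaw], ...]. A call has 1 to 8 rows; each row shifts and turns the commanded pose from where the row before left it, along the tool's axes as they then stand; what a row does not reach is not made up. A row lasts 1/12 s, in which the tool goes at most 41.7 mm and 7.16 degrees, less where a joint would pass 70% of its speed; a pose out of reach is approached as far as the arm can. A call is refused whole if a number of a shift passes 4.17 or a number of a turn 0.125, either way. A call with a gripper value outside its range is refused whole. The fingers move at their own pace and stop on an object; "newtons" is the grip in N (left out, the last holds). Time passes only in rows, so rows that do not move let the fingers close. It gives the time, the measured TCP pose, the force, the opening and the grip force at its end, in the units of the state.
- r.observe(): the state, without advancing time (a new reading comes with each control period).
- capture(name): name is "side" or "top"; returns a dict with "img" (480x640x3 uint8, red, green, blue), "range_z" (480x640 float32, m along the optical axis (not along the pixel's ray), 0 where there is no reading), "intrinsics" (3x3 intrinsics, pixels), "distortion" ([k1, k2, p1, p2, k3] as OpenCV has them; the pictures are not rectified), "R" (3x3) and "t" (3): a world point X has camera coordinates R X + t. Camera axes: x right, y down, z forward; pixel columns grow to the right and rows downward; lengths in m; the calibration is good to about 2 mm. A picture is of the moment at which its call begins.
- ticket.sign_off(): hands the job in; it is judged then, once.
Trained networks look in a picture, given as the dict that the camera call returned (one of the last four; its "shot" number tells which), for a name from the list of things; names that differ only in an ending like _2 or _b are one class to them, and where a whole thing is asked for, a point or a joint stands for the part that bears it (a point fixed in the world has none). Each returns a list of dicts, best first, with "score" (0 to 1); they miss things now and then, are a little off and sometimes report something else, mostly with a low value. They report only what shows in the picture. A call takes as long as a camera call. They do not tell look-alikes from the thing itself.
- outline_of(picture, query): "region" (480x640 bool, what is visible of it) and "pixel" ([column, row] in pixels, amid what is visible of it).
- spot_point(picture, query): "pixel" ([column, row] in pixels: a listed point, or the origin of a listed thing).
The state is a dict: "time": time; "qpos": joint angles; "dq": joint speeds; "joint_efforts": joint torques, N m; "eef_pos": TCP position; "ee_rot": TCP orientation; "wrist_force": force on the tool from outside, world axes, zero at the start; "moment": the same for the moment, N m; "gripper_width": finger opening in m; "gripper_force": force on a finger pad.
Only numpy, scipy, OpenCV 4.12 (cv2) and the standard library are available. Lean on these libraries where they do the work, as an engineer would, in place of code of your own. Each camera call takes 0.05 s, during which the arm holds its last target. There are 200 camera calls.

## Task

Three door push-button stations stand on the sloping rack under the shelf; one has a weak spring. Working from left to right as the robot sees them, push each button in until it clicks to feel which one is weak; then raise the service box's top tray all the way, put the weak station flat in the compartment underneath with its button upwards, and lower the tray fully shut again. Leave the two sound stations in the rack and do not disturb the other things on the table.

Things in the scene. Friction and masses are not known exactly. Their poses are not given: they have to be found in the camera images.
- rack: fixed wooden rack, 340 mm wide (y). Origin on the table under the bed's middle; x away from the robot and uphill, z up. The bed rises at 25 degrees towards +x and is 85 mm above the origin, 130 mm long; a lip 14 mm high at its low edge holds the stations, at y = -100, 0 and +100 mm (+100 is the left one as the robot sees it)
- rack_shelf (a point): middle of the front lower edge of the shelf fixed over the rack, 330 mm above the table. The shelf reaches 105 mm from here in rack +x and 193 mm to each side, on end posts, with cartons to 415 mm above the table. It blocks the way straight down: reach buttons and stations from the robot's side with the tool tilted about 25 degrees, square to the bed
- station_a_center (a point): middle of the grey box of loose push-button station a, 20 mm above its underside. The box is 90 mm long (x, up the slope), 52 wide (y, across the rack), 40 high (z, square to the slope), 0.25 kg, with a round black button in its top. All three stations look alike; the two sound ones and the weak one stand in the rack's three places in any order
- button_a_top (a point): centre of the flat top of station a's button (36 mm across), 54 mm above the station's underside when out; z points out of the button, square to the slope: press against it
- button_a (a joint): travel of station a's button, m: 0 out, 0.008 fully down, where it clicks; springs back. A sound spring starts to give at about 6 N and clicks at about 12 N; the weak one (one of the three) starts to give at about 2 N and clicks at about 4 N
- station_b_center (a point): middle of the grey box of loose push-button station b, 20 mm above its underside. The box is 90 mm long (x, up the slope), 52 wide (y, across the rack), 40 high (z, square to the slope), 0.25 kg, with a round black button in its top. All three stations look alike; the two sound ones and the weak one stand in the rack's three places in any order
- button_b_top (a point): centre of the flat top of station b's button (36 mm across), 54 mm above the station's underside when out; z points out of the button, square to the slope: press against it
- button_b (a joint): travel of station b's button, m: 0 out, 0.008 fully down, where it clicks; springs back. A sound spring starts to give at about 6 N and clicks at about 12 N; the weak one (one of the three) starts to give at about 2 N and clicks at about 4 N
- station_c_center (a point): middle of the grey box of loose push-button station c, 20 mm above its underside. The box is 90 mm long (x, up the slope), 52 wide (y, across the rack), 40 high (z, square to the slope), 0.25 kg, with a round black button in its top. All three stations look alike; the two sound ones and the weak one stand in the rack's three places in any order
- button_c_top (a point): centre of the flat top of station c's button (36 mm across), 54 mm above the station's underside when out; z points out of the button, square to the slope: press against it
- button_c (a joint): travel of station c's button, m: 0 out, 0.008 fully down, where it clicks; springs back. A sound spring starts to give at about 6 N and clicks at about 12 N; the weak one (one of the three) starts to give at about 2 N and clicks at about 4 N
- box_in (a point): middle of the inner floor (6 mm above the table) of the fixed grey metal service box, outside 160 (x) by 180 (y) by 80 mm high, walls 6 mm: the compartment under the tray is 148 x 168 mm and 74 mm deep. x points away from the robot, z up
- tray_handle (a point): centre of the black handle bar of the box's cantilever top tray; bar 14 mm square, 118 mm long along y, on posts at y = +-55 mm, its centre 35 mm above the rim of the tray (160 x 180 x 30 mm). Tray down: 146 mm above the table, over the middle of the box. The tray stays level as it moves; it weighs about 5 N here and is damped
- tray (a joint): angle q of the tray's lifting arms, rad: 0 down on the box, 2.0 fully raised. Beyond 1.13 rad it sinks by itself to fully raised and rests there; below that it sinks down. Along the box's x and z the handle is at x = 91 - 100 cos(q + 0.436), z = -42 + 100 sin(q + 0.436) mm from its place when down: an arc of 100 mm radius, up and then away from the robot
- tape_roll: roll of tape lying flat, cardboard brown, 86 mm across, 48 mm high; origin under its centre; leave it alone
- screwdriver: screwdriver with black handle, 190 mm, lying on the table in front; leave it alone
- spray_bottle: white bottle, 60 mm across, 170 mm high; origin under its centre; leave it alone
- mug: white mug, 80 mm across, 90 mm high; origin under its centre; leave it alone
There are look-alikes about, which are no part of the job. Leave any pink look-alike of the part that bears station_b_center alone. Leave any pink look-alike of the part that bears station_c_center alone.

How it is judged:
On the way, in this order (a step that is already met when the one before it is completed fails the run):
1. the left button is pushed in to the click (7 of 8 mm) (((y of station_a_center in the frame of rack above 0.05 m and value of joint button_a above 0.007 m) or (y of station_b_center in the frame of rack above 0.05 m and value of joint button_b above 0.007 m) or (y of station_c_center in the frame of rack above 0.05 m and value of joint button_c above 0.007 m))), for 0.05 s.
2. the middle button is pushed in to the click (((y of station_a_center in the frame of rack between -0.05 and 0.05 m and value of joint button_a above 0.007 m) or (y of station_b_center in the frame of rack between -0.05 and 0.05 m and value of joint button_b above 0.007 m) or (y of station_c_center in the frame of rack between -0.05 and 0.05 m and value of joint button_c above 0.007 m))), for 0.05 s.
3. the right button is pushed in to the click (((y of station_a_center in the frame of rack below -0.05 m and value of joint button_a above 0.007 m) or (y of station_b_center in the frame of rack below -0.05 m and value of joint button_b above 0.007 m) or (y of station_c_center in the frame of rack below -0.05 m and value of joint button_c above 0.007 m))), for 0.05 s.
4. the tray is raised all the way (arms beyond 1.85 rad) (value of joint tray above 1.85 rad), for 0.2 s.
5. the weak station stands flat in the compartment, the tray still raised (x of station_b_center in the frame of box_in between -0.07 and 0.07 m and y of station_b_center in the frame of box_in between -0.08 and 0.08 m and z of station_b_center in the frame of box_in between 0.01 and 0.035 m and angle between station_b_center's own z axis and vertical below 0.25 rad and value of joint tray above 1.5 rad), for 0.2 s.
At the end, for the whole second after the job is handed in: The station with the weak spring lies in the service box's compartment, its button upwards (within 0.25 rad); the tray is shut (arms within 0.06 rad of down); the two sound stations are still in the rack (x of station_b_center in the frame of box_in between -0.07 and 0.07 m and y of station_b_center in the frame of box_in between -0.08 and 0.08 m and z of station_b_center in the frame of box_in between 0.01 and 0.035 m and angle between station_b_center's own z axis and vertical below 0.25 rad and value of joint tray below 0.06 rad and velocity of joint tray below 0.05 rad/s and z of each of station_a_center, station_c_center in the frame of rack above 0.07 m); the robot touches nothing.
It fails at once if a sound station is moved more than 40 mm from its place (distance of any of station_a_center, station_c_center from where it was at the start of the episode above 0.04 m).
It fails at once if another thing on the table is moved more than 40 mm (distance of any of tape_roll, screwdriver, spray_bottle, mug from where it was at the start of the episode above 0.04 m).
It also fails if it takes over 72 s, if anything falls off the work surface, if the arm or the gripper's body presses on something with over 40 N, if the wrist force passes 120 N, or if a joint passes its speed limit or range.

## Working session

There is one attempt and no reset: what is moved stays moved. The work goes in short steps, Python scripts to look and compute and a tool call to move; the robot and the scene stay as the last step left them, time stands still between calls to the robot, and variables do not carry over. Pictures are saved under pics/ and viewed, at most 10 in all, crops included, and the job is handed in when it is done.

Besides the shell and the picture viewer there is one more tool, called after "Call:" as name([rows], argument=value, ...), one row to a line, values as JSON. move_arm: Moves the arm, as the interface text tells. Its arguments: {"type":"object","properties":{"plan":{"type":"array","items":{"type":"array"}},"newtons":{"type":"number"}},"required":["plan"]}

```bash
mkdir -p pics; ls; cat > h.py <<'E'
import numpy as np, cv2
from plant import r, capture, ticket, outline_of, spot_point
from scipy.spatial.transform import Rotation as Ro
def world(p, px, z=None):
    """pixel -> world by depth, or by plane of height z"""
    u=cv2.undistortPoints(np.array([[px]],float),p["intrinsics"],np.array(p["distortion"]))[0,0]
    d=np.array([u[0],u[1],1.]); R=np.array(p["R"]); t=np.array(p["t"])
    if z is None:
        c,q=int(round(px[0])),int(round(px[1])); w=p["range_z"][max(q-1,0):q+2,max(c-1,0):c+2]; w=w[w>0]
        return R.T@(d*np.median(w)-t) if len(w) else np.full(3,np.nan)
    o=-R.T@t; v=R.T@d
    return o+v*(z-o[2])/v[2]
def cloud(p,mask=None):
    ys,xs=np.nonzero((p["range_z"]>0)&(mask if mask is not None else True))
    u=cv2.undistortPoints(np.stack([xs,ys],1).astype(float)[:,None],p["intrinsics"],np.array(p["distortion"]))[:,0]
    z=p["range_z"][ys,xs][:,None]
    return (np.hstack([u,np.ones_like(z)])*z-np.array(p["t"]))@np.array(p["R"]), xs, ys
E
cat > a.py <<'E'
from h import *
np.set_printoptions(precision=3,suppress=True)
for n in ("side","top"):
    p=capture(n); cv2.imwrite(f"pics/{n}0.png",p["img"][:,:,::-1])
    print(n, "cam at",-np.array(p["R"]).T@np.array(p["t"]))
    for q in ["rack","rack_shelf","station_a_center","button_a_top","box_in","tray_handle","tape_roll","screwdriver","spray_bottle","mug"]:
        for s in spot_point(p,q)[:5]:
            print(q,round(s["score"],2),np.round(s["pixel"]),world(p,s["pixel"]))
s=r.observe(); print(s)
E
python3 a.py
```

```text
pics
side cam at [0.094 0.931 1.078]
rack_shelf 0.86 [332. 173.] [ 0.543 -0.204  0.339]
station_a_center 0.76 [314. 258.] [ 0.555 -0.097  0.123]
button_a_top 0.64 [316. 250.] [ 0.556 -0.117  0.137]
tray_handle 0.84 [312. 381.] [0.4   0.273 0.116]
tape_roll 0.63 [344. 350.] [0.384 0.11  0.048]
screwdriver 0.72 [373. 303.] [ 0.379 -0.1    0.015]
spray_bottle 0.86 [239. 308.] [0.697 0.08  0.04 ]
mug 0.87 [414. 215.] [ 0.375 -0.519  0.036]
top cam at [ 0.425 -0.121  1.578]
rack 0.67 [354. 237.] [ 0.561 -0.215  0.136]
rack_shelf 0.97 [362. 238.] [ 0.56  -0.234  0.128]
station_a_center 0.84 [315. 238.] [ 0.561 -0.116  0.137]
button_a_top 0.73 [313. 242.] [ 0.552 -0.112  0.135]
button_a_top 0.49 [355. 247.] [ 0.538 -0.217  0.129]
box_in 0.54 [363. 239.] [ 0.556 -0.237  0.127]
tape_roll 0.81 [247. 307.] [0.389 0.072 0.   ]
tape_roll 0.36 [355. 241.] [ 0.551 -0.217  0.138]
screwdriver 0.7 [315. 308.] [ 0.383 -0.112  0.021]
spray_bottle 0.89 [251. 188.] [0.697 0.046 0.105]
mug 0.71 [317. 241.] [ 0.553 -0.121  0.138]
mug 0.57 [476. 302.] [ 0.388 -0.55   0.006]
{'time': 1.1, 'qpos': array([ 1.096,  0.467, -0.012,  1.603,  0.006,  1.071, -0.056]), 'dq': array([ 0.   ,  0.   ,  0.   ,  0.001, -0.   ,  0.   , -0.   ]), 'joint_efforts': array([  0.   , -53.224,   0.021, -25.163,   0.011,   0.001,  -0.   ]), 'eef_pos': array([ 0.272, -0.59 ,  0.231]), 'ee_rot': array([ 0.   ,  0.977,  0.214, -0.   ]), 'wrist_force': array([ 0.029,  0.602, -0.677]), 'moment': array([ 0.007, -0.02 ,  0.018]), 'gripper_force': 0.0, 'gripper_width': 0.08515348985974952}
```

View pics/side0.png

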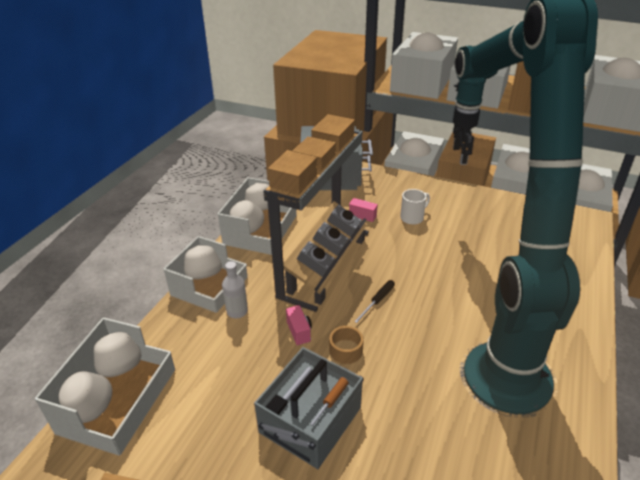

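View pics/top0.png

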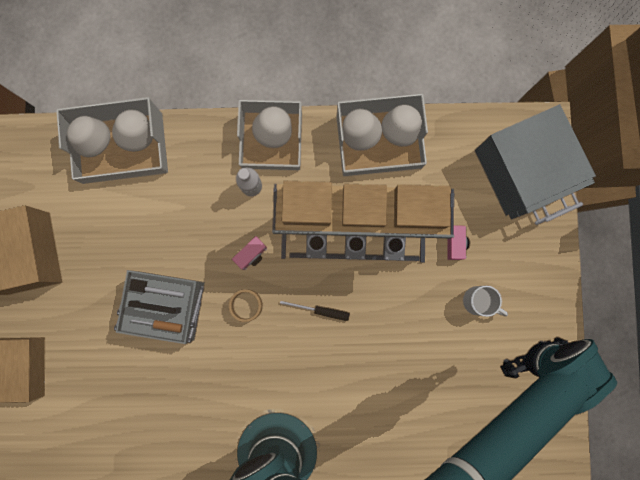

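The top view shows the three grey stations with black buttons at (316,243), (356,243) and (395,243), under the shelf. Two things could be mistaken for them: the pink look-alikes at (250,253) and (458,243), which lie outside the rack. The service box with its handle is at (158,308). The grey cabinet at (535,165) isn't part of the job. I choose the three grey ones in the rack.

```bash
cat > b.py <<'E'
from h import *
np.set_printoptions(precision=4,suppress=True)
p=capture("top"); P,xs,ys=cloud(p); g=p["img"][ys,xs].astype(int)
C=[]
for c in [(316,243),(356,243),(395,243)]:
    m=(abs(xs-c[0])<12)&(abs(ys-c[1])<13)&(g.max(1)<75)&(P[:,2]>.1)&(P[:,2]<.17)
    Q=P[m]; 
    A=np.c_[Q[:,:2],np.ones(len(Q))]; k=np.linalg.lstsq(A,Q[:,2],rcond=None)[0]
    print(c,m.sum(),Q.mean(0),np.median(Q,0),"x",np.percentile(Q[:,0],[3,97]),"y",np.percentile(Q[:,1],[3,97]),"slope",k[:2],np.degrees(np.arctan(k[0])),"px",xs[m].mean(),ys[m].mean())
# shelf front edge / lip
m=(P[:,2]>.30)&(P[:,2]<.345)&(P[:,0]>.5)&(P[:,0]<.75)&(P[:,1]>-.5)&(P[:,1]<.05)
print("shelf",cv2.minAreaRect(P[m][:,:2].astype(np.float32)),np.median(P[m][:,2]), P[m][:,0].min())
# box
m=(P[:,2]>.06)&(P[:,0]<.52)&(P[:,0]>.2)&(P[:,1]>.15)&(P[:,1]<.5)
print("box",cv2.minAreaRect(P[m&(P[:,2]>.095)&(P[:,2]<.125)][:,:2].astype(np.float32)))
h=m&(P[:,2]>.138)&(P[:,2]<.165); print("handle",h.sum(),cv2.minAreaRect(P[h][:,:2].astype(np.float32)),np.median(P[h],0), xs[h].min(),xs[h].max(),ys[h].min(),ys[h].max())
i=p["img"]; a=cv2.resize(i[205:275,265:440],None,fx=4,fy=4,interpolation=cv2.INTER_CUBIC); b=cv2.resize(i[262:352,105:215],None,fx=3,fy=3,interpolation=cv2.INTER_CUBIC)
o=np.zeros((a.shape[0]+b.shape[0],700,3),np.uint8); o[:a.shape[0]]=a; o[a.shape[0]:,:b.shape[1]]=b
s=capture("side"); j=cv2.resize(s["img"][345:470,245:375],None,fx=2.5,fy=2.16)[:270,:325]; o[a.shape[0]:a.shape[0]+j.shape[0],350:350+j.shape[1]]=j
cv2.imwrite("pics/crop0.png",o[:,:,::-1])
P,xs,ys=cloud(s); m=(P[:,2]>.138)&(P[:,2]<.165)&(P[:,0]<.52)&(P[:,0]>.2)&(P[:,1]>.15)&(P[:,1]<.5)
print("side handle",m.sum(),cv2.minAreaRect(P[m][:,:2].astype(np.float32)),np.median(P[m],0))
m=(P[:,2]>.095)&(P[:,2]<.125)&(P[:,0]<.52)&(P[:,0]>.2)&(P[:,1]>.15)&(P[:,1]<.5)
print("side box",cv2.minAreaRect(P[m][:,:2].astype(np.float32)))
for c in [(318,253),(333,232),(347,214)]:
    g=s["img"][ys,xs].astype(int)
    m=(abs(xs-c[0])<9)&(abs(ys-c[1])<9)&(g.max(1)<60)&(P[:,2]>.1)&(P[:,2]<.17); print("side",c,m.sum(),P[m].mean(0),"px",xs[m].mean(),ys[m].mean())
E
python3 b.py
```

```text
(316, 243) 233 [ 0.5452 -0.1188  0.1264] [ 0.5462 -0.1186  0.1301] x [0.5209 0.5685] y [-0.1409 -0.095 ] slope [0.6884 0.0225] 34.543289132705794 px 316.20600858369096 244.656652360515
(356, 243) 272 [ 0.5405 -0.2161  0.1247] [ 0.5414 -0.2163  0.129 ] x [0.5183 0.5625] y [-0.2403 -0.1921] slope [ 0.6696 -0.1251] 33.80684650606484 px 354.76838235294116 245.6985294117647
(395, 243) 218 [ 0.5412 -0.3121  0.1285] [ 0.5414 -0.3123  0.1309] x [0.5236 0.5601] y [-0.3329 -0.2918] slope [ 0.2916 -0.4739] 16.25814203766413 px 392.8440366972477 244.44036697247705
shelf ((0.5455875992774963, -0.21920029819011688), (0.3865600824356079, 0.0011579426936805248), 87.2104721069336) 0.3389745686692784 0.5367446820107165
box ((0.3983815312385559, 0.2916741371154785), (0.20191264152526855, 0.16133838891983032), 79.75023651123047)
handle 287 ((0.39831671118736267, 0.2905734181404114), (0.11826594173908234, 0.014345324598252773), 79.86153411865234) [0.3983 0.2879 0.1521] 128 176 301 313
side handle 411 ((0.3971404433250427, 0.2931673228740692), (0.11891812086105347, 0.016381729394197464), 78.86990356445312) [0.3972 0.2995 0.1527]
side box ((0.39808228611946106, 0.2927124500274658), (0.2014724761247635, 0.1639842540025711), 79.89034271240234)
side (318, 253) 94 [ 0.5458 -0.1134  0.1326] px 318.79787234042556 252.90425531914894
side (333, 232) 87 [ 0.541  -0.2134  0.1328] px 333.82758620689657 232.68965517241378
side (347, 214) 68 [ 0.5358 -0.3113  0.1327] px 347.3970588235294 214.76470588235293
```

View pics/crop0.png

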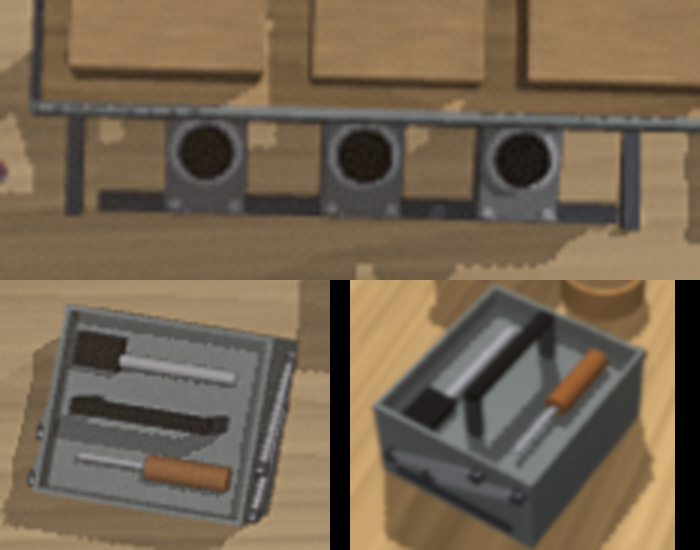

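The crop confirms three grey stations with black buttons at (316,243), (356,244) and (395.5,245). The tray is shut, with its bar at about (155,308). The rack yaw is about -2.8° and the box yaw about -10.2°. Next I refine the poses and plan the first approach.

```bash
cat >> h.py <<'E'
np.set_printoptions(precision=4,suppress=True)
def frame(yaw,tilt=0,flip=0):
    """tool R: x along yaw (uphill), pointing down, leant by tilt; flip=extra turn about tool z"""
    return (Ro.from_euler("z",yaw,degrees=True)*Ro.from_euler("y",-tilt,degrees=True)*Ro.from_matrix(np.diag([1.,-1,-1]))*Ro.from_euler("z",flip,degrees=True))
def quat(q): return Ro.from_quat([q[1],q[2],q[3],q[0]])
def plan(waypts,start=None):
    """waypts: (pos,Rot). prints equal rows per leg"""
    if start is None:
        s=r.observe(); start=(np.array(s["eef_pos"]),quat(s["ee_rot"]))
        print("t",round(s["time"],2),"pos",start[0],"F",np.array(s["wrist_force"]),"w",round(s["gripper_width"],4),"gf",round(s["gripper_force"],1))
    p,R=start
    for q,S in waypts:
        q=np.array(q,float); rv=(R.inv()*S).as_rotvec(); L=np.linalg.norm(q-p)*100
        n=max(1,int(np.ceil(L/4.0)),int(np.ceil(np.linalg.norm(rv)/.120)))
        print("leg n=%d"%n)
        pp=p
        for k in range(n):
            Rk=R*Ro.from_rotvec(rv*k/n); d=Rk.inv().apply((q-p)/n)*100
            if k==0 or k==n//2 or np.linalg.norm(rv)>.01: print("  ",np.round(rv/n,4).tolist(),np.round(d,2).tolist())
        p,R=q,S
E
cat > c.py <<'E'
from h import *
p=capture("top")
for c in [(316.25,243),(355.75,244),(395.5,245)]: print(world(p,c,.132))
s=capture("side")
for c in [(318.8,252.9),(333.8,232.7),(347.4,214.8)]: print("s",world(s,c,.132))
B=Ro.from_euler("z",-2.8,degrees=True)*Ro.from_euler("y",-25,degrees=True)
o=np.array([.541,-.2145,.1325])
for pic in (p,s):
    P,xs,ys=cloud(pic); u=B.inv().apply(P-o); g=pic["img"][ys,xs].astype(int)
    for y in (.1,0,-.1):
        m=(abs(u[:,1]-y)<.045)&(abs(u[:,2]+.014)<.004)&(abs(u[:,0])<.09)&(g.max(1)-g.min(1)<25)
        b=(abs(u[:,1]-y)<.02)&(abs(u[:,2])<.006)&(abs(u[:,0])<.02)
        print(y,m.sum(),"u",np.percentile(u[m,0],[1,5,95,99]),"v",np.percentile(u[m,1],[2,50,98]),"btn",b.sum(),u[b].mean(0),"top h",np.median(u[m,2]))
E
python3 c.py
```

```text
[ 0.549 -0.119  0.132]
[ 0.5442 -0.2183  0.132 ]
[ 0.5394 -0.3184  0.132 ]
s [ 0.5461 -0.1141  0.132 ]
s [ 0.5414 -0.2143  0.132 ]
s [ 0.536  -0.3121  0.132 ]
0.1 232 u [-0.0402 -0.0392  0.0195  0.0206] v [0.0713 0.094  0.1218] btn 136 [ 0.0041  0.0971 -0.0008] top h -0.013687138466332214
0 245 u [-0.0414 -0.0391  0.0186  0.0209] v [-0.028   0.0012  0.0222] btn 143 [ 0.0042 -0.0031 -0.0005] top h -0.013635238179711259
-0.1 250 u [-0.0403 -0.0386  0.0199  0.0213] v [-0.1282 -0.1037 -0.0778] btn 134 [ 0.0038 -0.1025 -0.0004] top h -0.013573543074337021
0.1 279 u [-0.0438 -0.0401  0.04    0.0431] v [0.0728 0.1064 0.1249] btn 102 [ 0.0004  0.1001 -0.0002] top h -0.012929588751961754
0 238 u [-0.044  -0.0418  0.0405  0.043 ] v [-0.0272  0.0073  0.0248] btn 92 [0.0003 0.0011 0.0004] top h -0.012956573534282412
-0.1 218 u [-0.044  -0.0419  0.0388  0.0423] v [-0.1258 -0.091  -0.0738] btn 78 [-0.0005 -0.0997  0.0001] top h -0.013132695805274893
```

```bash
cat >> h.py <<'E'
YR,YB=-2.8,-10.2
RK=frame(YR,25); B=Ro.from_euler("z",YR,degrees=True)*Ro.from_euler("y",-25,degrees=True)
OM=np.array([.5428,-.2155,.133])
def rk(i,h,u=0,v=0): return OM+B.apply([u,.1*i+v,h])   # i=1 left,0,-1 right; h above button top
E
python3 -c "
from h import *
print(rk(1,.05),rk(1,.01))
plan([((.40,-.13,.30),RK),(rk(1,.04),RK)])"
```

```text
[ 0.5266 -0.1146  0.1783] [ 0.5435 -0.1154  0.1421]
t 1.3 pos [ 0.272  -0.5904  0.2313] F [-0.5972  0.1265 -0.1815] w 0.0859 gf 0.0
leg n=13
   [-0.0081, 0.0329, 0.0364] [2.38, -2.8, -0.53]
   [-0.0081, 0.0329, 0.0364] [2.29, -2.88, -0.47]
   [-0.0081, 0.0329, 0.0364] [2.2, -2.96, -0.42]
   [-0.0081, 0.0329, 0.0364] [2.1, -3.04, -0.38]
   [-0.0081, 0.0329, 0.0364] [2.0, -3.11, -0.34]
   [-0.0081, 0.0329, 0.0364] [1.9, -3.18, -0.3]
   [-0.0081, 0.0329, 0.0364] [1.79, -3.24, -0.26]
   [-0.0081, 0.0329, 0.0364] [1.68, -3.3, -0.23]
   [-0.0081, 0.0329, 0.0364] [1.56, -3.36, -0.2]
   [-0.0081, 0.0329, 0.0364] [1.45, -3.41, -0.18]
   [-0.0081, 0.0329, 0.0364] [1.33, -3.46, -0.16]
   [-0.0081, 0.0329, 0.0364] [1.21, -3.51, -0.15]
   [-0.0081, 0.0329, 0.0364] [1.08, -3.55, -0.14]
leg n=5
   [0.0, 0.0, 0.0] [1.25, -0.43, 3.47]
   [0.0, 0.0, 0.0] [1.25, -0.43, 3.47]
```

Call:
move_arm([
  [[-0.008,0.033,0.036],[2.4,-2.8,-0.5],0],
  [[-0.008,0.033,0.036],[2.3,-2.9,-0.5],0],
  [[-0.008,0.033,0.036],[2.2,-3.0,-0.4],0],
  [[-0.008,0.033,0.036],[2.1,-3.0,-0.4],0],
  [[-0.008,0.033,0.036],[2.0,-3.1,-0.3],0],
  [[-0.008,0.033,0.036],[1.9,-3.2,-0.3],0],
  [[-0.008,0.033,0.036],[1.8,-3.2,-0.3],0],
  [[-0.008,0.033,0.036],[1.7,-3.3,-0.2],0],
])

```text
time: 1.97
eef_pos: [0.3513, -0.3055, 0.2739]
ee_rot: [0.003, 0.988, 0.069, 0.136]
wrist_force: [0.7, 0.3, 0.4]
gripper_width: 0.0002
gripper_force: 0.0
```

Call:
move_arm([
  [[-0.008,0.033,0.036],[1.6,-3.4,-0.2],0],
  [[-0.008,0.033,0.036],[1.5,-3.4,-0.2],0],
  [[-0.008,0.033,0.036],[1.3,-3.5,-0.2],0],
  [[-0.008,0.033,0.036],[1.2,-3.5,-0.2],0],
  [[-0.008,0.033,0.036],[1.1,-3.6,-0.1],0],
  [[0,0,0],[0,0,0],0],
  [[0,0,0],[0,0,0],0],
])

```text
time: 2.55
eef_pos: [0.4001, -0.1272, 0.3013]
ee_rot: [0.006, 0.976, -0.019, 0.217]
wrist_force: [-0.2, 0.1, -0.1]
gripper_width: -0.0
gripper_force: 0.0
```

```bash
python3 -c "
from h import *
plan([(rk(1,.03),RK)])
print(r.observe()['qpos'])"
```

```text
t 2.55 pos [ 0.4001 -0.1272  0.3013] F [-0.235   0.0915 -0.0971] w -0.0 gf 0.0
leg n=5
   [-0.0003, -0.0004, 0.0019] [1.24, -0.36, 3.69]
   [-0.0003, -0.0004, 0.0019] [1.24, -0.36, 3.69]
[ 0.8047 -0.2277 -0.4091  2.2875 -0.3756  0.678  -0.9756]
```

Call:
move_arm([
  [[0,0,0.002],[1.24,-0.36,3.69],0],
  [[0,0,0.002],[1.24,-0.36,3.69],0],
  [[0,0,0.002],[1.24,-0.36,3.69],0],
  [[0,0,0.002],[1.24,-0.36,3.69],0],
  [[0,0,0.002],[1.24,-0.36,3.69],0],
  [[0,0,0],[0,0,0],0],
  [[0,0,0],[0,0,0],0],
])

```text
time: 3.13
eef_pos: [0.5346, -0.1163, 0.1559]
ee_rot: [0.002, 0.977, -0.026, 0.214]
wrist_force: [-0.9, -0.4, -0.4]
gripper_width: 0.0001
gripper_force: 0.0
```

```bash
python3 -c "
from h import *
plan([(rk(1,.004),RK)])
for n in ('side','top'):
    p=capture(n); 
    i=p['img'][190:310,240:400] if n=='side' else p['img'][190:290,240:440]
    cv2.imwrite(f'pics/press_{n}.png',cv2.resize(i,None,fx=4,fy=4,interpolation=2)[:,:,::-1])"
```

```text
t 3.13 pos [ 0.5346 -0.1163  0.1559] F [-0.8846 -0.3626 -0.362 ] w 0.0001 gf 0.0
leg n=1
   [-0.0051, 0.006, -0.0052] [0.23, -0.12, 2.22]
```

View pics/press_side.png

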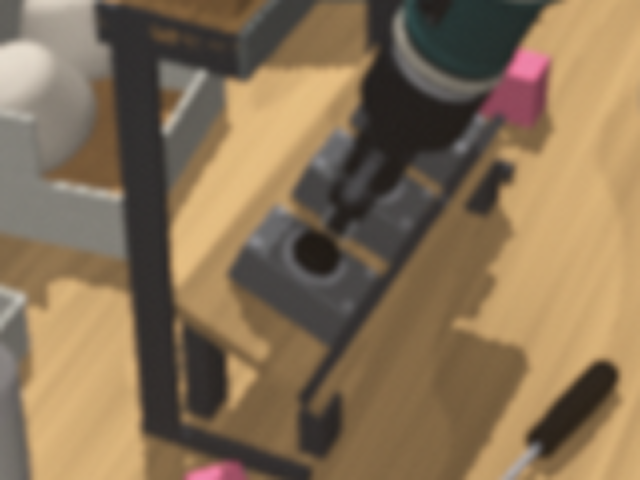

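The crop shows the closed fingertips at (345,225), above the left button at (318,253) and in line with it along the bed normal. I start pressing.

Call:
move_arm([
  [[-0.005,0.006,-0.005],[0.1,-0.05,1.1],0],
  [[0,0,0],[0.1,-0.05,1.1],0],
  [[0,0,0],[0,0,0],0],
  [[0,0,0],[0,0,0],0],
])

```text
time: 3.57
eef_pos: [0.5461, -0.1178, 0.1426]
ee_rot: [0.008, 0.975, -0.025, 0.221]
wrist_force: [0.2, 0.6, -0.5]
gripper_width: 0.0
gripper_force: 0.0
```

Call:
move_arm([
  [[0,0,0],[0,0,0.35],0],
  [[0,0,0],[0,0,0.35],0],
  [[0,0,0],[0,0,0],0],
  [[0,0,0],[0,0,0],0],
])

```text
time: 3.9
eef_pos: [0.5496, -0.1173, 0.1351]
ee_rot: [0.007, 0.975, -0.025, 0.22]
wrist_force: [-1.3, -1.6, 3.3]
gripper_width: 0.0002
gripper_force: 1.4
```

```bash
cat > f.py <<'E'
from h import *
import sys
i=int(sys.argv[1]); s=r.observe(); u=B.inv().apply(s["eef_pos"]-OM); f=B.inv().apply(s["wrist_force"])
print("t",s["time"],"tip in bed frame mm",(u-[0,.1*i,0])*1e3,"F bed axes",f)
E
python3 f.py 1
```

```text
t 3.9 tip in bed frame mm [ 2.711  -1.5854  1.0711] F bed axes [ 0.2756 -1.6514  3.5336]
```

Call:
move_arm([
  [[0,0,0],[0,0,0.2],0],
  [[0,0,0],[0,0,0.1],0],
  [[0,0,0],[0,0,0],0],
  [[0,0,0],[0,0,0],0],
])

```text
time: 4.23
eef_pos: [0.5508, -0.1174, 0.1324]
ee_rot: [0.007, 0.975, -0.025, 0.22]
wrist_force: [-3.9, -1.0, 6.4]
gripper_width: -0.0001
gripper_force: 4.0
```

```bash
python3 f.py 1
```

```text
t 4.2333 tip in bed frame mm [ 2.6878 -1.6711 -1.8989] F bed axes [-0.7848 -1.1593  7.4809]
```

Call:
move_arm([
  [[0,0,0],[0,0,0.2],0],
  [[0,0,0],[0,0,0.2],0],
  [[0,0,0],[0,0,0],0],
  [[0,0,0],[0,0,0],0],
])

```text
time: 4.57
eef_pos: [0.5525, -0.1175, 0.1289]
ee_rot: [0.007, 0.975, -0.025, 0.22]
wrist_force: [-4.5, -2.4, 9.4]
gripper_width: 0.0003
gripper_force: 5.4
```

```bash
python3 f.py 1
```

```text
t 4.5667 tip in bed frame mm [ 2.7052 -1.6518 -5.7617] F bed axes [-0.0187 -2.5771 10.3736]
```

Call:
move_arm([
  [[0,0,0],[0,0,0.15],0],
  [[0,0,0],[0,0,0],0],
  [[0,0,0],[0,0,0],0],
])

```text
time: 4.82
eef_pos: [0.553, -0.1176, 0.1277]
ee_rot: [0.007, 0.975, -0.025, 0.22]
wrist_force: [-6.0, -2.4, 10.4]
gripper_width: -0.0
gripper_force: 6.1
```

```bash
python3 f.py 1
```

```text
t 4.8167 tip in bed frame mm [ 2.6968 -1.6856 -7.0806] F bed axes [-0.9043 -2.7101 11.847 ]
```

Call:
move_arm([
  [[0,0,0],[0,0,0.15],0],
  [[0,0,0],[0,0,0.1],0],
  [[0,0,0],[0,0,0],0],
  [[0,0,0],[0,0,0],0],
])

```text
time: 5.15
eef_pos: [0.5533, -0.1176, 0.1274]
ee_rot: [0.008, 0.975, -0.024, 0.22]
wrist_force: [-26.2, 0.4, 40.2]
gripper_width: 0.0001
gripper_force: 23.8
```

```bash
python3 f.py 1
```

```text
t 5.15 tip in bed frame mm [ 2.8073 -1.736  -7.45  ] F bed axes [-6.7844 -0.8771 47.5277]
```

The left station is sound: it clicked at about 12 N and then bottomed. I go on to the middle one.

Call:
move_arm([
  [[0,0,0],[0,0,-1.2],0],
  [[0,0,0],[0,0,-1.2],0],
  [[0.004,-0.012,0],[-0.1,3.3,0],0],
  [[0,0,0],[-0.1,3.3,0],0],
  [[0,0,0],[0,3.2,0],0],
  [[0,0,0],[0,0,0],0],
  [[0,0,0],[0,0,0],0],
])

```text
time: 5.73
eef_pos: [0.5361, -0.2169, 0.1449]
ee_rot: [0.005, 0.977, -0.027, 0.214]
wrist_force: [-0.4, 0.8, 0.1]
gripper_width: 0.0
gripper_force: 0.0
```

```bash
python3 f.py 0; python3 -c "
from h import *
plan([(rk(0,.003),RK)])"
```

```text
t 5.7333 tip in bed frame mm [-0.9728 -1.7404 13.5485] F bed axes [-0.337   0.745   0.2173]
t 5.73 pos [ 0.5361 -0.2169  0.1449] F [-0.3604  0.7635  0.0546] w 0.0 gf 0.0
leg n=1
   [0.0006, 0.0055, -0.0061] [0.1, -0.18, 1.05]
```

Call:
move_arm([
  [[0,0.005,-0.006],[0.1,-0.15,0.6],0],
  [[0,0,0],[0,0,0.6],0],
  [[0,0,0],[0,0,0.4],0],
  [[0,0,0],[0,0,0],0],
  [[0,0,0],[0,0,0],0],
])

```text
time: 6.15
eef_pos: [0.5451, -0.2111, 0.131]
ee_rot: [0.005, 0.976, -0.019, 0.216]
wrist_force: [-4.6, 0.8, 7.8]
gripper_width: 0.0004
gripper_force: 4.2
```

```bash
python3 f.py 0
```

```text
t 6.15 tip in bed frame mm [ 1.0418  4.4825 -2.725 ] F bed axes [-0.8966  0.6245  8.9799]
```

Call:
move_arm([
  [[0,0,0],[0,0,0.2],0],
  [[0,0,0],[0,0,0.1],0],
  [[0,0,0],[0,0,0],0],
  [[0,0,0],[0,0,0],0],
])

```text
time: 6.48
eef_pos: [0.5462, -0.2112, 0.1285]
ee_rot: [0.005, 0.976, -0.019, 0.216]
wrist_force: [-6.2, -0.3, 8.3]
gripper_width: 0.0003
gripper_force: 5.2
```

```bash
python3 f.py 0
```

```text
t 6.4833 tip in bed frame mm [ 1.019   4.4224 -5.417 ] F bed axes [-2.1279 -0.6246 10.1502]
```

Call:
move_arm([
  [[0,0,0],[0,0,0.2],0],
  [[0,0,0],[0,0,0.1],0],
  [[0,0,0],[0,0,0],0],
  [[0,0,0],[0,0,0],0],
])

```text
time: 6.82
eef_pos: [0.5471, -0.2114, 0.1267]
ee_rot: [0.006, 0.976, -0.019, 0.216]
wrist_force: [-14.2, 1.7, 21.4]
gripper_width: -0.0001
gripper_force: 12.7
```

```bash
python3 f.py 0
```

```text
t 6.8167 tip in bed frame mm [ 1.0758  4.3435 -7.4008] F bed axes [-3.8506  1.0391 25.4465]
```

The middle one is sound too and has bottomed. The right one comes next.

Call:
move_arm([
  [[0,0,0],[0,0,-1.2],0],
  [[0,0,0],[0,0,-1.2],0],
  [[0,0,0],[-0.1,3.5,0],0],
  [[0,0,0],[0,3.5,0],0],
  [[0,0,0],[0,3.4,0],0],
  [[0,0,0],[0,0,0],0],
  [[0,0,0],[0,0,0],0],
  [[0,0,0],[0,0,0],0],
])

```text
time: 7.48
eef_pos: [0.5321, -0.3144, 0.1465]
ee_rot: [0.005, 0.976, -0.02, 0.216]
wrist_force: [-0.5, 0.3, 0.2]
gripper_width: -0.0002
gripper_force: 0.0
```

```bash
python3 f.py -1; python3 -c "
from h import *
plan([(rk(-1,.003),RK)])"
```

```text
t 7.4833 tip in bed frame mm [ 0.4172  0.6732 14.7353] F bed axes [-0.404   0.2856  0.3662]
t 7.48 pos [ 0.5321 -0.3144  0.1465] F [-0.5064  0.3107  0.1612] w -0.0002 gf 0.0
leg n=1
   [-0.0031, 0.001, 0.0072] [-0.04, 0.07, 1.17]
```

Call:
move_arm([
  [[0,0,0],[0,0,0.6],0],
  [[0,0,0],[0,0,0.6],0],
  [[0,0,0],[0,0,0.5],0],
  [[0,0,0],[0,0,0],0],
  [[0,0,0],[0,0,0],0],
])

```text
time: 7.9
eef_pos: [0.5394, -0.3152, 0.1316]
ee_rot: [0.005, 0.976, -0.02, 0.216]
wrist_force: [-1.2, 1.9, 3.0]
gripper_width: 0.0003
gripper_force: 1.3
```

```bash
python3 f.py -1
```

```text
t 7.9 tip in bed frame mm [ 0.7281  0.2461 -1.9361] F bed axes [0.1387 1.7911 3.2674]
```

Call:
move_arm([
  [[0,0,0],[0,0,0.2],0],
  [[0,0,0],[0,0,0.1],0],
  [[0,0,0],[0,0,0],0],
  [[0,0,0],[0,0,0],0],
])

```text
time: 8.23
eef_pos: [0.5403, -0.3167, 0.1293]
ee_rot: [0.005, 0.976, -0.021, 0.216]
wrist_force: [0.0, 3.1, 3.5]
gripper_width: -0.0002
gripper_force: 1.6
```

```bash
python3 f.py -1
```

```text
t 8.2333 tip in bed frame mm [ 0.6153 -1.1558 -4.3791] F bed axes [1.3504 3.1236 3.218 ]
```

Call:
move_arm([
  [[0,0,0],[0,0,0.15],0],
  [[0,0,0],[0,0,0.1],0],
  [[0,0,0],[0,0,0],0],
  [[0,0,0],[0,0,0],0],
])

```text
time: 8.57
eef_pos: [0.5413, -0.3169, 0.127]
ee_rot: [0.005, 0.976, -0.021, 0.216]
wrist_force: [-0.4, 2.3, 4.0]
gripper_width: 0.0002
gripper_force: 1.9
```

```bash
python3 f.py -1
```

```text
t 8.5667 tip in bed frame mm [ 0.613  -1.3563 -6.9487] F bed axes [1.201  2.2841 3.8179]
```

Call:
move_arm([
  [[0,0,0],[0,0,0.15],0],
  [[0,0,0],[0,0,0.05],0],
  [[0,0,0],[0,0,0],0],
  [[0,0,0],[0,0,0],0],
])

```text
time: 8.9
eef_pos: [0.5416, -0.317, 0.1266]
ee_rot: [0.006, 0.976, -0.021, 0.216]
wrist_force: [-12.6, 5.9, 21.4]
gripper_width: -0.0
gripper_force: 13.0
```

```bash
python3 f.py -1
```

```text
t 8.9 tip in bed frame mm [ 0.6411 -1.4346 -7.4075] F bed axes [-2.6342  5.2694 24.8669]
```

The right station is the weak one: it clicked at about 4 N. Next I retreat and go to the tray handle.

```bash
cat >> h.py <<'E'
HB=frame(YB,0,-90); BX=Ro.from_euler("z",YB,degrees=True); H0=np.array([.398,.2917,.146])
def tr(q): return H0+BX.apply([.091-.1*np.cos(q+.436),0,-.042+.1*np.sin(q+.436)])
E
python3 -c "
from h import *
print(HB.as_matrix())
plan([((.43,-.30,.31),RK),((.40,.2917,.24),HB),(H0+[0,0,-.018],HB)])"
```

```text
[[ 0.1771  0.9842  0.    ]
 [ 0.9842 -0.1771  0.    ]
 [ 0.      0.     -1.    ]]
t 8.9 pos [ 0.5416 -0.317   0.1266] F [-12.6238   5.8931  21.4238] w -0.0 gf 13.0
leg n=6
   [0.0, 0.0001, 0.001] [-0.4, -0.19, -3.56]
   [0.0, 0.0001, 0.001] [-0.4, -0.19, -3.56]
leg n=15
   [0.0209, -0.0238, -0.0945] [-0.55, -3.93, 0.26]
   [0.0209, -0.0238, -0.0945] [-0.17, -3.96, 0.35]
   [0.0209, -0.0238, -0.0945] [0.21, -3.95, 0.43]
   [0.0209, -0.0238, -0.0945] [0.59, -3.9, 0.5]
   [0.0209, -0.0238, -0.0945] [0.97, -3.82, 0.57]
   [0.0209, -0.0238, -0.0945] [1.34, -3.69, 0.62]
   [0.0209, -0.0238, -0.0945] [1.7, -3.54, 0.66]
   [0.0209, -0.0238, -0.0945] [2.04, -3.35, 0.68]
   [0.0209, -0.0238, -0.0945] [2.36, -3.12, 0.7]
   [0.0209, -0.0238, -0.0945] [2.66, -2.87, 0.7]
   [0.0209, -0.0238, -0.0945] [2.94, -2.59, 0.69]
   [0.0209, -0.0238, -0.0945] [3.18, -2.29, 0.67]
   [0.0209, -0.0238, -0.0945] [3.4, -1.96, 0.64]
   [0.0209, -0.0238, -0.0945] [3.58, -1.62, 0.59]
   [0.0209, -0.0238, -0.0945] [3.73, -1.26, 0.53]
leg n=3
   [0.0, 0.0, 0.0] [-0.01, -0.07, 3.73]
   [0.0, 0.0, 0.0] [-0.01, -0.07, 3.73]
```

Call:
move_arm([
  [[0,0,0],[-0.4,-0.2,-3.5],0],
  [[0,0,0],[-0.4,-0.2,-3.5],0],
  [[0,0,0],[-0.4,-0.2,-3.5],0],
  [[0,0,0],[-0.4,-0.2,-3.5],0.5],
  [[0,0,0],[-0.4,-0.2,-3.5],0.5],
  [[0,0,0],[-0.4,-0.2,-3.5],0.5],
  [[0,0,0],[0,0,0],0.5],
])

```text
time: 9.48
eef_pos: [0.4302, -0.3045, 0.3096]
ee_rot: [0.011, 0.976, -0.024, 0.217]
wrist_force: [0.2, -1.6, -0.9]
gripper_width: 0.0424
gripper_force: 0.0
```

Call:
move_arm([
  [[0.021,-0.024,-0.094],[-0.5,-3.9,0.3],0.5],
  [[0.021,-0.024,-0.094],[-0.2,-4.0,0.3],0.5],
  [[0.021,-0.024,-0.094],[0.2,-3.9,0.4],0.5],
  [[0.021,-0.024,-0.094],[0.6,-3.9,0.5],0.5],
  [[0.021,-0.024,-0.094],[1.0,-3.8,0.6],0.5],
  [[0.021,-0.024,-0.094],[1.3,-3.7,0.6],0.5],
  [[0.021,-0.024,-0.094],[1.7,-3.5,0.7],0.5],
  [[0.021,-0.024,-0.094],[2.0,-3.3,0.7],0.5],
])

```text
time: 10.15
eef_pos: [0.4149, 0.0151, 0.2671]
ee_rot: [0.003, 0.928, 0.357, 0.107]
wrist_force: [1.1, -0.3, -0.4]
gripper_width: 0.0428
gripper_force: 0.0
```

```bash
python3 -c "
from h import *
plan([((.40,.2917,.22),HB),(H0+[0,0,-.018],HB)])"
```

```text
t 10.15 pos [0.4149 0.0151 0.2671] F [ 1.0548 -0.3204 -0.3994] w 0.0428 gf 0.0
leg n=8
   [0.0182, -0.0204, -0.082] [2.04, -2.75, 0.78]
   [0.0182, -0.0204, -0.082] [2.28, -2.56, 0.78]
   [0.0182, -0.0204, -0.082] [2.49, -2.35, 0.78]
   [0.0182, -0.0204, -0.082] [2.69, -2.12, 0.77]
   [0.0182, -0.0204, -0.082] [2.87, -1.88, 0.75]
   [0.0182, -0.0204, -0.082] [3.03, -1.62, 0.72]
   [0.0182, -0.0204, -0.082] [3.17, -1.36, 0.68]
   [0.0182, -0.0204, -0.082] [3.28, -1.08, 0.64]
leg n=3
   [0.0, 0.0, 0.0] [-0.01, -0.07, 3.07]
   [0.0, 0.0, 0.0] [-0.01, -0.07, 3.07]
```

Call:
move_arm([
  [[0.018,-0.02,-0.082],[2.0,-2.7,0.8],0.5],
  [[0.018,-0.02,-0.082],[2.3,-2.6,0.8],0.5],
  [[0.018,-0.02,-0.082],[2.5,-2.4,0.8],0.5],
  [[0.018,-0.02,-0.082],[2.7,-2.1,0.8],0.5],
  [[0.018,-0.02,-0.082],[2.9,-1.9,0.7],0.5],
  [[0.018,-0.02,-0.082],[3.0,-1.6,0.7],0.5],
  [[0.018,-0.02,-0.082],[3.2,-1.4,0.7],0.5],
  [[0.018,-0.02,-0.082],[3.3,-1.1,0.6],0.5],
])

```text
time: 10.82
eef_pos: [0.3305, 0.2541, 0.2776]
ee_rot: [0.006, 0.767, 0.641, 0.033]
wrist_force: [0.4, -0.2, 0.2]
gripper_width: 0.0425
gripper_force: 0.0
```

Call:
move_arm([
  [[0,0,0],[0,0,0],0.5],
  [[0,0,0],[0,0,0],0.5],
  [[0,0,0],[0,0,0],0.5],
])

```text
time: 11.07
eef_pos: [0.3314, 0.2524, 0.2771]
ee_rot: [0.005, 0.768, 0.639, 0.034]
wrist_force: [0.1, -0.0, 0.2]
gripper_width: 0.0425
gripper_force: 0.0
```

```bash
python3 -c "
from h import *
plan([(H0+[0,0,.04],HB),(H0+[0,0,-.018],HB)]); print(r.observe()['qpos'])
p=capture('side'); i=p['img'][270:470,220:440]
cv2.imwrite('pics/handle.png',cv2.resize(i,None,fx=3,fy=3,interpolation=2)[:,:,::-1])"
```

```text
t 11.07 pos [0.3314 0.2524 0.2771] F [ 0.1371 -0.0435  0.1672] w 0.0425 gf 0.0
leg n=3
   [0.0171, -0.0149, -0.0015] [1.55, 1.79, 3.21]
   [0.0171, -0.0149, -0.0015] [1.59, 1.84, 3.15]
   [0.0171, -0.0149, -0.0015] [1.64, 1.9, 3.1]
leg n=2
   [0.0, 0.0, 0.0] [0.0, 0.0, 2.9]
   [0.0, 0.0, 0.0] [0.0, 0.0, 2.9]
[ 1.1264 -0.3064 -1.5675  2.0669 -0.3652  1.035  -0.4522]
```

View pics/handle.png

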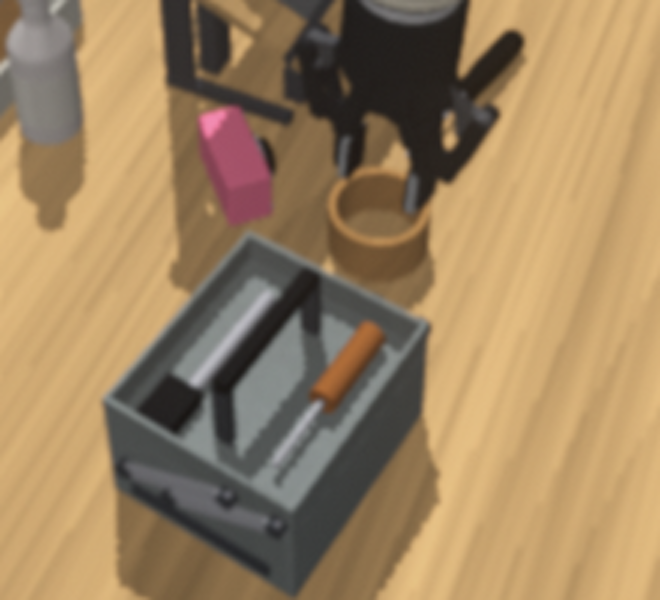

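The crop shows the gripper near (390,130), short of the tray bar at (265,330). The arm has wound up against its joint limits: q2 is at -0.306 and q3 at -1.57. I unwind by going up, right and outward, then swing left with the arm extended.

```bash
cat >> h.py <<'E'
def rowsto(n,az=None,rad=None,z=None,Rt=None,extra=0):
    """n rows in cylindrical coordinates, tool turning rigidly with azimuth unless Rt is given; prints in groups of 8"""
    s=r.observe(); p=np.array(s["eef_pos"]); R=quat(s["ee_rot"]); a0=np.arctan2(p[1],p[0]); r0=np.hypot(p[0],p[1])
    a1=a0 if az is None else np.radians(az); r1=r0 if rad is None else rad; z1=p[2] if z is None else z
    print("t",round(s["time"],2),"pos",p,"az",np.degrees(a0),"r",r0,"q",s["qpos"]); L=[]
    rv=None if Rt is None else (R.inv()*Rt).as_rotvec()/n
    for k in range(1,n+1):
        f=k/n; a=a0+(a1-a0)*f; rr=r0+(r1-r0)*f
        q=np.array([rr*np.cos(a),rr*np.sin(a),s["eef_pos"][2]+(z1-s["eef_pos"][2])*f])
        S=Ro.from_rotvec([0,0,(a1-a0)/n])*R if rv is None else R*Ro.from_rotvec(rv)
        L.append([np.round((R.inv()*S).as_rotvec(),3).tolist(),np.round(R.inv().apply(q-p)*100,1).tolist()]); p,R=q,S
    for k in range(0,n,8): print(*L[k:k+8],sep="\n"); print()
    m=np.array([np.r_[a,b] for a,b in L]); print("max",np.linalg.norm(m[:,:3],axis=1).max(),np.linalg.norm(m[:,3:],axis=1).max())
E
python3 -c "
from h import *
rowsto(16,az=-25,rad=.62,z=.5)"
```

```text
t 11.12 pos [0.3315 0.2521 0.277 ] az 37.25154503717923 r 0.41641299731893233 q [ 1.1275 -0.3063 -1.5676  2.0672 -0.3653  1.0352 -0.4522]
[[-0.003, -0.003, 0.068], [-1.0, 3.0, -1.3]]
[[-0.003, -0.003, 0.068], [-1.1, 3.1, -1.3]]
[[-0.003, -0.003, 0.068], [-1.1, 3.1, -1.3]]
[[-0.003, -0.003, 0.068], [-1.2, 3.2, -1.3]]
[[-0.003, -0.003, 0.068], [-1.3, 3.3, -1.3]]
[[-0.003, -0.003, 0.068], [-1.3, 3.3, -1.3]]
[[-0.003, -0.003, 0.068], [-1.4, 3.4, -1.3]]
[[-0.003, -0.003, 0.068], [-1.4, 3.4, -1.3]]

[[-0.003, -0.003, 0.068], [-1.5, 3.5, -1.3]]
[[-0.003, -0.003, 0.068], [-1.6, 3.6, -1.3]]
[[-0.003, -0.003, 0.068], [-1.6, 3.6, -1.3]]
[[-0.003, -0.003, 0.068], [-1.7, 3.7, -1.3]]
[[-0.003, -0.003, 0.068], [-1.8, 3.8, -1.3]]
[[-0.003, -0.003, 0.068], [-1.8, 3.8, -1.3]]
[[-0.003, -0.003, 0.068], [-1.9, 3.9, -1.3]]
[[-0.003, -0.003, 0.068], [-1.9, 3.9, -1.3]]

max 0.0681322243875833 4.528796749689701
```

Call:
move_arm([
  [[0,0,0.02],[0,0.4,-3.8],0.5],
  [[0,0,0.02],[0,0.4,-3.8],0.5],
  [[0,0,0.02],[0,0.4,-3.8],0.5],
  [[0,0,0.02],[0,0.4,-3.8],0.5],
  [[0,0,0.02],[0,0.4,-3.8],0.5],
  [[0,0,0.02],[0,0.4,-3.8],0.5],
  [[0,0,0],[0,0,0],0.5],
])

```text
time: 11.7
eef_pos: [0.3447, 0.2387, 0.5117]
ee_rot: [0.004, 0.806, 0.591, 0.038]
wrist_force: [-0.1, -0.2, -0.3]
gripper_width: 0.0426
gripper_force: 0.0
```

```bash
python3 -c "
from h import *
rowsto(16,az=-25,rad=.62,z=.55)"
```

```text
t 11.7 pos [0.3447 0.2387 0.5117] az 34.7045019364667 r 0.41930115457898154 q [ 0.7561 -0.2785 -1.0953  1.6652 -0.2615  1.5301 -0.6378]
[[-0.004, -0.003, 0.065], [-0.8, 2.9, -0.1]]
[[-0.004, -0.003, 0.065], [-0.8, 3.0, -0.1]]
[[-0.004, -0.003, 0.065], [-0.9, 3.1, -0.1]]
[[-0.004, -0.003, 0.065], [-0.9, 3.1, -0.1]]
[[-0.004, -0.003, 0.065], [-1.0, 3.2, -0.1]]
[[-0.004, -0.003, 0.065], [-1.1, 3.3, -0.1]]
[[-0.004, -0.003, 0.065], [-1.1, 3.3, -0.1]]
[[-0.004, -0.003, 0.065], [-1.2, 3.4, -0.1]]

[[-0.004, -0.003, 0.065], [-1.2, 3.4, -0.1]]
[[-0.004, -0.003, 0.065], [-1.3, 3.5, -0.1]]
[[-0.004, -0.003, 0.065], [-1.3, 3.6, -0.1]]
[[-0.004, -0.003, 0.065], [-1.4, 3.6, -0.1]]
[[-0.004, -0.003, 0.065], [-1.4, 3.7, -0.1]]
[[-0.004, -0.003, 0.065], [-1.5, 3.8, -0.1]]
[[-0.004, -0.003, 0.065], [-1.5, 3.8, -0.1]]
[[-0.004, -0.003, 0.065], [-1.6, 3.9, -0.1]]

max 0.0651920240520265 4.216633728461603
```

Call:
move_arm([
  [[0,0,-0.02],[2.5,2.5,0],0.5],
  [[0,0,-0.02],[2.5,2.5,0],0.5],
  [[0,0,-0.02],[2.5,2.5,0],0.5],
  [[0,0,-0.02],[2.5,2.5,0],0.5],
  [[0,0,-0.02],[2.5,2.5,0],0.5],
  [[0,0,0],[2.5,2.5,0],0.5],
  [[0,0,0],[2.5,2.5,0],0.5],
  [[0,0,0],[0,0,0],0.5],
])

```text
time: 12.37
eef_pos: [0.4309, 0.2869, 0.5329]
ee_rot: [0.01, 0.782, 0.618, 0.074]
wrist_force: [-0.2, 1.3, 0.1]
gripper_width: 0.0427
gripper_force: 0.0
```

```bash
python3 -c "
from h import *
rowsto(3,az=36,rad=.6,z=.5)"
```

```text
t 12.37 pos [0.4309 0.2869 0.5329] az 33.65705859662509 r 0.5176928745619467 q [ 1.333  -0.3063 -1.5683  1.4849 -0.3476  1.5096 -0.4948]
[[0.001, 0.001, -0.013], [2.4, 1.2, 1.5]]
[[0.001, 0.001, -0.013], [2.4, 1.2, 1.5]]
[[0.001, 0.001, -0.013], [2.4, 1.1, 1.5]]

max 0.01307669683062202 3.0740852297878796
```

Call:
move_arm([
  [[0,0,0.015],[-2.0,-0.9,-0.5],0.5],
  [[0,0,0.015],[-2.0,-0.9,-0.5],0.5],
  [[0,0,0.015],[-2.0,-0.9,-0.5],0.5],
  [[0,0,0.015],[-2.0,-0.9,-0.5],0.5],
  [[0,0,0.015],[-2.0,-0.9,-0.5],0.5],
  [[0,0,0],[0,0,0],0.5],
])

```text
time: 12.87
eef_pos: [0.3563, 0.2003, 0.5421]
ee_rot: [0.006, 0.804, 0.59, 0.073]
wrist_force: [0.4, 0.7, -0.3]
gripper_width: 0.0427
gripper_force: 0.0
```

```bash
python3 -c "
from h import *
rowsto(16,az=-50,rad=.43,z=.5)"
```

```text
t 12.87 pos [0.3563 0.2003 0.5421] az 29.34974587792911 r 0.4087226081031302 q [ 0.6332 -0.2968 -0.8773  1.6613 -0.2714  1.5307 -0.5501]
[[-0.009, -0.008, 0.086], [-2.5, 2.5, 0.2]]
[[-0.009, -0.008, 0.086], [-2.5, 2.6, 0.2]]
[[-0.009, -0.008, 0.086], [-2.5, 2.6, 0.2]]
[[-0.009, -0.008, 0.086], [-2.5, 2.6, 0.2]]
[[-0.009, -0.008, 0.086], [-2.5, 2.6, 0.2]]
[[-0.009, -0.008, 0.086], [-2.5, 2.6, 0.2]]
[[-0.009, -0.008, 0.086], [-2.5, 2.6, 0.2]]
[[-0.009, -0.008, 0.086], [-2.5, 2.6, 0.2]]

[[-0.009, -0.008, 0.086], [-2.5, 2.6, 0.2]]
[[-0.009, -0.008, 0.086], [-2.5, 2.6, 0.2]]
[[-0.009, -0.008, 0.086], [-2.6, 2.6, 0.2]]
[[-0.009, -0.008, 0.086], [-2.6, 2.6, 0.2]]
[[-0.009, -0.008, 0.086], [-2.6, 2.6, 0.2]]
[[-0.009, -0.008, 0.086], [-2.6, 2.6, 0.2]]
[[-0.009, -0.008, 0.086], [-2.6, 2.7, 0.2]]
[[-0.009, -0.008, 0.086], [-2.6, 2.7, 0.2]]

max 0.08683893136145791 3.753664875824692
```

Call:
move_arm([
  [[-0.009,-0.008,0.086],[-2.5,2.5,0.2],0.5],
  [[-0.009,-0.008,0.086],[-2.5,2.6,0.2],0.5],
  [[-0.009,-0.008,0.086],[-2.5,2.6,0.2],0.5],
  [[-0.009,-0.008,0.086],[-2.5,2.6,0.2],0.5],
  [[-0.009,-0.008,0.086],[-2.5,2.6,0.2],0.5],
  [[-0.009,-0.008,0.086],[-2.5,2.6,0.2],0.5],
  [[-0.009,-0.008,0.086],[-2.5,2.6,0.2],0.5],
  [[-0.009,-0.008,0.086],[-2.5,2.6,0.2],0.5],
])

```text
time: 13.53
eef_pos: [0.415, -0.0762, 0.523]
ee_rot: [0.028, 0.957, 0.279, 0.066]
wrist_force: [1.4, -1.0, 0.0]
gripper_width: 0.0423
gripper_force: 0.0
```

```bash
python3 -c "
from h import *
rowsto(8,az=-50,rad=.6,z=.5)"
```

```text
t 13.53 pos [ 0.415  -0.0762  0.523 ] az -10.40691447284238 r 0.4219758095337184 q [ 0.9333 -0.193  -0.6607  1.6908 -0.1408  1.4607 -0.7245]
[[-0.01, -0.008, 0.085], [-1.1, 4.2, 0.5]]
[[-0.01, -0.008, 0.085], [-1.3, 4.3, 0.5]]
[[-0.01, -0.008, 0.085], [-1.4, 4.4, 0.5]]
[[-0.01, -0.008, 0.085], [-1.6, 4.6, 0.5]]
[[-0.01, -0.008, 0.085], [-1.7, 4.7, 0.5]]
[[-0.01, -0.008, 0.085], [-1.8, 4.8, 0.5]]
[[-0.01, -0.008, 0.085], [-2.0, 5.0, 0.5]]
[[-0.01, -0.008, 0.085], [-2.1, 5.1, 0.5]]

max 0.08595929269136643 5.538050198400155
```

```bash
python3 -c "
from h import *
rowsto(16,az=-60,rad=.70,z=.48)"
```

```text
t 13.53 pos [ 0.415  -0.0762  0.523 ] az -10.40691447284238 r 0.4219758095337184 q [ 0.9333 -0.193  -0.6607  1.6908 -0.1408  1.4607 -0.7245]
[[-0.006, -0.005, 0.054], [-0.4, 2.8, 0.5]]
[[-0.006, -0.005, 0.054], [-0.5, 2.9, 0.5]]
[[-0.006, -0.005, 0.054], [-0.6, 3.0, 0.5]]
[[-0.006, -0.005, 0.054], [-0.6, 3.0, 0.5]]
[[-0.006, -0.005, 0.054], [-0.7, 3.1, 0.5]]
[[-0.006, -0.005, 0.054], [-0.8, 3.2, 0.5]]
[[-0.006, -0.005, 0.054], [-0.8, 3.2, 0.5]]
[[-0.006, -0.005, 0.054], [-0.9, 3.3, 0.5]]

[[-0.006, -0.005, 0.054], [-1.0, 3.4, 0.5]]
[[-0.006, -0.005, 0.054], [-1.0, 3.4, 0.5]]
[[-0.006, -0.005, 0.054], [-1.1, 3.5, 0.5]]
[[-0.006, -0.005, 0.054], [-1.2, 3.6, 0.5]]
[[-0.006, -0.005, 0.054], [-1.2, 3.6, 0.5]]
[[-0.006, -0.005, 0.054], [-1.3, 3.7, 0.5]]
[[-0.006, -0.005, 0.054], [-1.4, 3.8, 0.5]]
[[-0.006, -0.005, 0.054], [-1.4, 3.9, 0.5]]

max 0.054561891462814954 4.173727350941841
```

Call:
move_arm([
  [[-0.006,-0.005,0.054],[-0.4,2.8,0.5],0.5],
  [[-0.006,-0.005,0.054],[-0.5,2.9,0.5],0.5],
  [[-0.006,-0.005,0.054],[-0.6,3.0,0.5],0.5],
  [[-0.006,-0.005,0.054],[-0.6,3.0,0.5],0.5],
  [[-0.006,-0.005,0.054],[-0.7,3.1,0.5],0.5],
  [[-0.006,-0.005,0.054],[-0.8,3.2,0.5],0.5],
  [[-0.006,-0.005,0.054],[-0.8,3.2,0.5],0.5],
  [[-0.006,-0.005,0.054],[-0.9,3.3,0.5],0.5],
])

```text
time: 14.2
eef_pos: [0.4591, -0.3216, 0.4999]
ee_rot: [0.041, 0.995, 0.066, 0.059]
wrist_force: [0.4, 0.6, 0.4]
gripper_width: 0.0427
gripper_force: 0.0
```

Call:
move_arm([
  [[-0.006,-0.005,0.054],[-1.0,3.4,0.5],0.5],
  [[-0.006,-0.005,0.054],[-1.0,3.4,0.5],0.5],
  [[-0.006,-0.005,0.054],[-1.1,3.5,0.5],0.5],
  [[-0.006,-0.005,0.054],[-1.2,3.6,0.5],0.5],
  [[-0.006,-0.005,0.054],[-1.2,3.6,0.5],0.5],
  [[-0.006,-0.005,0.054],[-1.3,3.7,0.5],0.5],
  [[-0.006,-0.005,0.054],[-1.4,3.8,0.5],0.5],
  [[-0.006,-0.005,0.054],[-1.4,3.9,0.5],0.5],
])

```text
time: 14.87
eef_pos: [0.349, -0.6043, 0.4757]
ee_rot: [0.052, 0.986, -0.151, 0.049]
wrist_force: [-0.3, -0.1, -0.3]
gripper_width: 0.0423
gripper_force: 0.0
```

```bash
python3 -c "
from h import *
rowsto(32,az=36,rad=.70,z=.48)"
```

```text
t 14.87 pos [ 0.349  -0.6043  0.4757] az -59.991720787023766 r 0.6977902822628301 q [ 1.2387  0.3815 -0.3556  1.2174  0.1397  1.4215 -0.969 ]
[[0.006, 0.005, -0.052], [2.4, -2.7, 0.0]]
[[0.006, 0.005, -0.052], [2.4, -2.7, 0.0]]
[[0.006, 0.005, -0.052], [2.4, -2.7, 0.0]]
[[0.006, 0.005, -0.052], [2.4, -2.7, 0.0]]
[[0.006, 0.005, -0.052], [2.4, -2.7, 0.0]]
[[0.006, 0.005, -0.052], [2.4, -2.7, 0.0]]
[[0.006, 0.005, -0.052], [2.4, -2.7, 0.0]]
[[0.006, 0.005, -0.052], [2.4, -2.7, 0.0]]

[[0.006, 0.005, -0.052], [2.4, -2.8, 0.0]]
[[0.006, 0.005, -0.052], [2.4, -2.8, 0.0]]
[[0.006, 0.005, -0.052], [2.4, -2.8, 0.0]]
[[0.006, 0.005, -0.052], [2.4, -2.8, 0.0]]
[[0.006, 0.005, -0.052], [2.4, -2.8, 0.0]]
[[0.006, 0.005, -0.052], [2.4, -2.8, 0.0]]
[[0.006, 0.005, -0.052], [2.4, -2.8, 0.0]]
[[0.006, 0.005, -0.052], [2.4, -2.8, 0.0]]

[[0.006, 0.005, -0.052], [2.4, -2.8, 0.0]]
[[0.006, 0.005, -0.052], [2.4, -2.8, 0.0]]
[[0.006, 0.005, -0.052], [2.4, -2.8, 0.0]]
[[0.006, 0.005, -0.052], [2.4, -2.8, 0.0]]
[[0.006, 0.005, -0.052], [2.4, -2.8, 0.0]]
[[0.006, 0.005, -0.052], [2.4, -2.8, 0.0]]
[[0.006, 0.005, -0.052], [2.4, -2.8, 0.0]]
[[0.006, 0.005, -0.052], [2.4, -2.8, 0.0]]

[[0.006, 0.005, -0.052], [2.4, -2.8, 0.0]]
[[0.006, 0.005, -0.052], [2.4, -2.8, 0.0]]
[[0.006, 0.005, -0.052], [2.4, -2.8, 0.0]]
[[0.006, 0.005, -0.052], [2.4, -2.8, 0.0]]
[[0.006, 0.005, -0.052], [2.4, -2.8, 0.0]]
[[0.006, 0.005, -0.052], [2.4, -2.8, 0.0]]
[[0.006, 0.005, -0.052], [2.4, -2.8, 0.0]]
[[0.006, 0.005, -0.052], [2.4, -2.8, 0.0]]

max 0.052583267300539624 3.6878177829171546
```

Call:
move_arm([
  [[0.006,0.005,-0.052],[2.4,-2.7,0],0.5],
  [[0.006,0.005,-0.052],[2.4,-2.7,0],0.5],
  [[0.006,0.005,-0.052],[2.4,-2.7,0],0.5],
  [[0.006,0.005,-0.052],[2.4,-2.7,0],0.5],
  [[0.006,0.005,-0.052],[2.4,-2.7,0],0.5],
  [[0.006,0.005,-0.052],[2.4,-2.7,0],0.5],
  [[0.006,0.005,-0.052],[2.4,-2.7,0],0.5],
  [[0.006,0.005,-0.052],[2.4,-2.7,0],0.5],
])

```text
time: 15.53
eef_pos: [0.5649, -0.411, 0.478]
ee_rot: [0.041, 0.996, 0.06, 0.06]
wrist_force: [0.4, -0.8, 0.4]
gripper_width: 0.0432
gripper_force: 0.0
```

```bash
python3 -c "
from h import *
rowsto(1)"
```

```text
t 15.53 pos [ 0.5649 -0.411   0.478 ] az -36.03937989070534 r 0.6986247032319011 q [ 0.919   0.4052 -0.5115  1.2036  0.2077  1.4358 -1.006 ]
[[0.0, 0.0, 0.0], [-0.0, 0.0, 0.0]]

max 0.0 0.0
```

Call:
move_arm([
  [[0.006,0.005,-0.052],[2.4,-2.8,0],0.5],
  [[0.006,0.005,-0.052],[2.4,-2.8,0],0.5],
  [[0.006,0.005,-0.052],[2.4,-2.8,0],0.5],
  [[0.006,0.005,-0.052],[2.4,-2.8,0],0.5],
  [[0.006,0.005,-0.052],[2.4,-2.8,0],0.5],
  [[0.006,0.005,-0.052],[2.4,-2.8,0],0.5],
  [[0.006,0.005,-0.052],[2.4,-2.8,0],0.5],
  [[0.006,0.005,-0.052],[2.4,-2.8,0],0.5],
])

```text
time: 16.2
eef_pos: [0.6797, -0.1415, 0.48]
ee_rot: [0.027, 0.961, 0.267, 0.068]
wrist_force: [0.6, -0.4, -0.1]
gripper_width: 0.0425
gripper_force: 0.0
```

```bash
python3 -c "
from h import *
rowsto(1)"
```

```text
t 16.2 pos [ 0.6797 -0.1415  0.48  ] az -11.761971773886172 r 0.6943090211505203 q [ 0.5873  0.4229 -0.6589  1.2068  0.2736  1.4467 -1.0522]
[[0.0, 0.0, 0.0], [0.0, 0.0, 0.0]]

max 0.0 0.0
```

Call:
move_arm([
  [[0.006,0.005,-0.052],[2.4,-2.8,0],0.5],
  [[0.006,0.005,-0.052],[2.4,-2.8,0],0.5],
  [[0.006,0.005,-0.052],[2.4,-2.8,0],0.5],
  [[0.006,0.005,-0.052],[2.4,-2.8,0],0.5],
  [[0.006,0.005,-0.052],[2.4,-2.8,0],0.5],
  [[0.006,0.005,-0.052],[2.4,-2.8,0],0.5],
  [[0.006,0.005,-0.052],[2.4,-2.8,0],0.5],
  [[0.006,0.005,-0.052],[2.4,-2.8,0],0.5],
])

```text
time: 16.87
eef_pos: [0.6745, 0.1513, 0.4821]
ee_rot: [0.013, 0.884, 0.461, 0.073]
wrist_force: [0.6, 0.3, -0.2]
gripper_width: 0.0425
gripper_force: 0.0
```

Call:
move_arm([
  [[0.006,0.005,-0.052],[2.4,-2.8,0],0.5],
  [[0.006,0.005,-0.052],[2.4,-2.8,0],0.5],
  [[0.006,0.005,-0.052],[2.4,-2.8,0],0.5],
  [[0.006,0.005,-0.052],[2.4,-2.8,0],0.5],
  [[0.006,0.005,-0.052],[2.4,-2.8,0],0.5],
  [[0.006,0.005,-0.052],[2.4,-2.8,0],0.5],
  [[0.006,0.005,-0.052],[2.4,-2.8,0],0.5],
  [[0.006,0.005,-0.052],[2.4,-2.8,0],0.5],
])

```text
time: 17.53
eef_pos: [0.5502, 0.4165, 0.4841]
ee_rot: [-0.003, 0.768, 0.636, 0.075]
wrist_force: [0.8, -0.3, 1.2]
gripper_width: 0.0424
gripper_force: 0.0
```

```bash
python3 -c "
from h import *
rowsto(8,az=36.2,rad=.494,z=.25,Rt=HB)"
```

```text
t 17.53 pos [0.5502 0.4165 0.4841] az 37.12277910171022 r 0.6900760252960141 q [-0.1255  0.4772 -0.9144  1.2041  0.4078  1.4808 -1.1482]
[[0.012, -0.015, -0.001], [-2.2, -1.8, 2.5]]
[[0.012, -0.015, -0.001], [-2.2, -1.8, 2.6]]
[[0.012, -0.015, -0.001], [-2.1, -1.8, 2.6]]
[[0.012, -0.015, -0.001], [-2.1, -1.7, 2.7]]
[[0.012, -0.015, -0.001], [-2.0, -1.7, 2.7]]
[[0.012, -0.015, -0.001], [-2.0, -1.7, 2.8]]
[[0.012, -0.015, -0.001], [-1.9, -1.7, 2.8]]
[[0.012, -0.015, -0.001], [-1.9, -1.6, 2.9]]

max 0.019235384061671346 3.852272056851645
```

Call:
move_arm([
  [[0.012,-0.015,-0.001],[-2.2,-1.8,2.5],0.5],
  [[0.012,-0.015,-0.001],[-2.2,-1.8,2.6],0.5],
  [[0.012,-0.015,-0.001],[-2.1,-1.8,2.6],0.5],
  [[0.012,-0.015,-0.001],[-2.1,-1.7,2.7],0.5],
  [[0.012,-0.015,-0.001],[-2.0,-1.7,2.7],0.5],
  [[0.012,-0.015,-0.001],[-2.0,-1.7,2.8],0.5],
  [[0.012,-0.015,-0.001],[-1.9,-1.7,2.8],0.5],
  [[0.012,-0.015,-0.001],[-1.9,-1.6,2.9],0.5],
])

```text
time: 18.2
eef_pos: [0.3978, 0.2912, 0.2501]
ee_rot: [-0.001, 0.768, 0.64, -0.001]
wrist_force: [0.4, 0.5, -0.3]
gripper_width: 0.0423
gripper_force: 0.0
```

Call:
move_arm([
  [[0,0,0],[0,0,0],0.5],
  [[0,0,0],[0,0,0],0.5],
])

```text
time: 18.37
eef_pos: [0.3982, 0.2908, 0.2501]
ee_rot: [-0.001, 0.769, 0.64, -0.002]
wrist_force: [0.3, 1.0, 0.5]
gripper_width: 0.043
gripper_force: 0.0
```

```bash
python3 -c "
from h import *
print(r.observe()['qpos'])
plan([(H0+[0,0,.035],HB),(H0+[0,0,-.017],HB)])"
```

```text
[ 0.1111  0.3382 -0.9613  1.9093  0.3148  1.0602 -1.1642]
t 18.37 pos [0.3982 0.2908 0.2501] F [0.283  0.9542 0.4744] w 0.043 gf 0.0
leg n=2
   [-0.0021, 0.0014, -0.0022] [0.05, -0.0, 3.46]
   [-0.0021, 0.0014, -0.0022] [0.05, -0.01, 3.46]
leg n=2
   [0.0, 0.0, 0.0] [0.0, 0.0, 2.6]
   [0.0, 0.0, 0.0] [0.0, 0.0, 2.6]
```

Call:
move_arm([
  [[0,0,0],[0.1,0,3.2],0.5],
  [[0,0,0],[0,0,3.2],0.5],
  [[0,0,0],[0,0,2.8],0.5],
  [[0,0,0],[0,0,2.9],0.5],
  [[0,0,0],[0,0,0],0.5],
  [[0,0,0],[0,0,0],0.5],
])

```text
time: 18.87
eef_pos: [0.4, 0.2932, 0.1307]
ee_rot: [-0.001, 0.769, 0.639, -0.001]
wrist_force: [0.8, 0.7, -0.2]
gripper_width: 0.0427
gripper_force: 0.0
```

Call:
move_arm([
  [[0,0,0],[0,0,0],0],
  [[0,0,0],[0,0,0],0],
  [[0,0,0],[0,0,0],0],
  [[0,0,0],[0,0,0],0],
  [[0,0,0],[0,0,0],0],
], newtons=40)

```text
time: 19.28
eef_pos: [0.3989, 0.2936, 0.1326]
ee_rot: [-0.001, 0.769, 0.639, -0.0]
wrist_force: [-7.3, 1.6, 7.4]
gripper_width: 0.013
gripper_force: 42.9
```

```bash
python3 -c "
from h import *
s=r.observe();print(s['wrist_force'],s['qpos'],s['gripper_width'],s['gripper_force'])
p0=np.array(s['eef_pos']); d=p0-H0; print(d)
plan([(tr(q)+d,quat(s['ee_rot'])) for q in np.arange(.2,2.01,.2)])"
```

```text
[-7.2824  1.6399  7.4241] [-0.0193  0.5006 -0.8395  2.0167  0.4981  0.8392 -1.3257] 0.012964983462382743 42.90808081626892
[ 0.0009  0.0019 -0.0134]
t 19.28 pos [0.3989 0.2936 0.1326] F [-7.2824  1.6399  7.4241] w 0.013 gf 42.9
leg n=1
   [0.0, 0.0, 0.0] [0.01, 1.05, -1.74]
leg n=1
   [0.0, 0.0, 0.0] [0.01, 1.34, -1.48]
leg n=1
   [0.0, 0.0, 0.0] [0.01, 1.61, -1.19]
leg n=1
   [0.0, 0.0, 0.0] [0.01, 1.81, -0.84]
leg n=1
   [0.0, 0.0, 0.0] [0.01, 1.94, -0.47]
leg n=1
   [0.0, 0.0, 0.0] [0.01, 2.0, -0.07]
leg n=1
   [0.0, 0.0, 0.0] [0.01, 1.97, 0.33]
leg n=1
   [0.0, 0.0, 0.0] [0.01, 1.87, 0.71]
leg n=1
   [0.0, 0.0, 0.0] [0.01, 1.69, 1.07]
leg n=1
   [0.0, 0.0, 0.0] [0.01, 1.44, 1.38]
```

Call:
move_arm([
  [[0,0,0],[0,0.5,-0.9],0],
  [[0,0,0],[0,0.55,-0.85],0],
  [[0,0,0],[0,0.65,-0.75],0],
  [[0,0,0],[0,0.7,-0.7],0],
  [[0,0,0],[0,0.8,-0.6],0],
  [[0,0,0],[0,0.8,-0.6],0],
  [[0,0,0],[0,0.9,-0.45],0],
  [[0,0,0],[0,0.9,-0.4],0],
])

```text
time: 19.95
eef_pos: [0.4565, 0.283, 0.1853]
ee_rot: [-0.001, 0.769, 0.639, 0.0]
wrist_force: [-2.9, 2.3, -2.7]
gripper_width: 0.013
gripper_force: 41.7
```

```bash
cat > g.py <<'E'
from h import *
s=r.observe();print(s['wrist_force'],s['qpos'],s['gripper_width'],s['gripper_force'])
u=BX.inv().apply(np.array(s['eef_pos'])-H0-[.0009,.0019,-.0134]); print("handle moved mm",u*1e3,"q from arc",np.arctan2(u[2]+.042,.091-u[0])-.436, "radius",np.hypot(u[2]+.042,.091-u[0]))
E
python3 g.py
```

```text
[-2.9062  2.256  -2.7375] [ 0.0629  0.4916 -0.865   1.8811  0.4469  0.9745 -1.1853] 0.013006421231553126 41.65311813354492
handle moved mm [58.5271 -0.253  52.7402] q from arc 0.8045882880754971 radius 0.10015081548605614
```

Excellent, it is tracking the arc. I carry on to fully raised.

Call:
move_arm([
  [[0,0,0],[0,0.95,-0.25],0],
  [[0,0,0],[0,0.98,-0.2],0],
  [[0,0,0],[0,1.0,-0.1],0],
  [[0,0,0],[0,1.0,0.05],0],
  [[0,0,0],[0,1.0,0.12],0],
  [[0,0,0],[0,0.97,0.2],0],
  [[0,0,0],[0,0.95,0.32],0],
  [[0,0,0],[0,0.92,0.4],0],
])

```text
time: 20.62
eef_pos: [0.5356, 0.2683, 0.1781]
ee_rot: [-0.001, 0.769, 0.639, 0.002]
wrist_force: [1.6, 6.9, -2.0]
gripper_width: 0.0133
gripper_force: 41.7
```

Call:
move_arm([
  [[0,0,0],[0,0.87,0.5],0],
  [[0,0,0],[0,0.83,0.56],0],
  [[0,0,0],[0,0.75,0.66],0],
  [[0,0,0],[0,0.7,0.7],0],
  [[0,0,0],[0,0,0],0],
  [[0,0,0],[0,0,0],0],
  [[0,0,0],[0,0,0],0],
])

```text
time: 21.2
eef_pos: [0.5634, 0.2633, 0.1547]
ee_rot: [-0.002, 0.769, 0.639, -0.0]
wrist_force: [-6.7, 3.9, 9.9]
gripper_width: 0.0131
gripper_force: 43.4
```

```bash
python3 g.py
```

```text
[-6.6671  3.8765  9.9119] [ 0.0641  0.6532 -0.7828  1.6987  0.5255  1.0141 -1.0857] 0.013085367535124506 43.37405562400818
handle moved mm [167.247   -0.6685  22.0655] q from arc 2.00679449235578 radius 0.09958912303968437
```

```bash
python3 -c "
from h import *
s=r.observe(); R0=quat(s['ee_rot']); p=np.array(s['eef_pos'])
st=(p+[0,0,.10],R0)
plan([((.46,.0,.29),frame(-6,0,-45)),((.46,-.27,.28),frame(YR,5)),(rk(-1,.06),RK)],st)"
```

```text
leg n=8
   [-0.0004, -0.0, 0.0883] [-3.47, -0.67, -0.44]
   [-0.0004, -0.0, 0.0883] [-3.52, -0.36, -0.44]
   [-0.0004, -0.0, 0.0883] [-3.54, -0.05, -0.44]
   [-0.0004, -0.0, 0.0883] [-3.53, 0.26, -0.44]
   [-0.0004, -0.0, 0.0883] [-3.49, 0.57, -0.44]
   [-0.0004, -0.0, 0.0883] [-3.43, 0.88, -0.44]
   [-0.0004, -0.0, 0.0883] [-3.33, 1.18, -0.44]
   [-0.0004, -0.0, 0.0883] [-3.22, 1.47, -0.44]
leg n=7
   [-0.0045, 0.0119, 0.1042] [-2.43, 3.0, 0.14]
   [-0.0045, 0.0119, 0.1042] [-2.1, 3.23, 0.13]
   [-0.0045, 0.0119, 0.1042] [-1.76, 3.43, 0.12]
   [-0.0045, 0.0119, 0.1042] [-1.39, 3.6, 0.12]
   [-0.0045, 0.0119, 0.1042] [-1.01, 3.72, 0.12]
   [-0.0045, 0.0119, 0.1042] [-0.62, 3.81, 0.13]
   [-0.0045, 0.0119, 0.1042] [-0.22, 3.85, 0.14]
leg n=3
   [-0.0, 0.1164, 0.0] [1.55, 1.38, 3.23]
   [-0.0, 0.1164, 0.0] [1.16, 1.38, 3.39]
   [-0.0, 0.1164, 0.0] [0.76, 1.38, 3.5]
```

Call:
move_arm([
  [[0,0,0],[0,0,0],0.5],
  [[0,0,0],[0,0,0],0.5],
  [[0,0,0],[0,0,0],0.5],
  [[0,0,0],[0,0,-2.5],0.5],
  [[0,0,0],[0,0,-3.7],0.5],
  [[0,0,0],[0,0,-3.8],0.5],
])

```text
time: 21.7
eef_pos: [0.5644, 0.2592, 0.2525]
ee_rot: [-0.0, 0.77, 0.638, -0.003]
wrist_force: [1.5, -0.4, 0.4]
gripper_width: 0.0427
gripper_force: 0.0
```

Call:
move_arm([
  [[0,0,0.088],[-3.5,-0.7,-0.4],0.6],
  [[0,0,0.088],[-3.5,-0.4,-0.4],0.6],
  [[0,0,0.088],[-3.5,-0.1,-0.4],0.6],
  [[0,0,0.088],[-3.5,0.3,-0.4],0.6],
  [[0,0,0.088],[-3.5,0.6,-0.4],0.6],
  [[0,0,0.088],[-3.4,0.9,-0.4],0.6],
  [[0,0,0.088],[-3.3,1.2,-0.4],0.6],
  [[0,0,0.088],[-3.2,1.5,-0.4],0.6],
])

```text
time: 22.37
eef_pos: [0.4609, -0.0044, 0.2856]
ee_rot: [0.001, 0.943, 0.332, -0.001]
wrist_force: [0.9, -0.6, -0.1]
gripper_width: 0.0512
gripper_force: 0.0
```

```bash
python3 -c "
from h import *
print(r.observe()['qpos'])
plan([((.46,-.27,.28),frame(YR,5)),(rk(-1,.06),RK)])"
```

```text
[ 0.6271  0.1587 -0.7502  1.9438  0.1239  1.0867 -1.0697]
t 22.37 pos [ 0.4609 -0.0044  0.2856] F [ 0.9079 -0.6148 -0.0928] w 0.0512 gf 0.0
leg n=7
   [-0.0043, 0.0123, 0.1035] [-2.38, 2.95, 0.09]
   [-0.0043, 0.0123, 0.1035] [-2.07, 3.18, 0.07]
   [-0.0043, 0.0123, 0.1035] [-1.73, 3.38, 0.06]
   [-0.0043, 0.0123, 0.1035] [-1.37, 3.54, 0.06]
   [-0.0043, 0.0123, 0.1035] [-1.0, 3.66, 0.06]
   [-0.0043, 0.0123, 0.1035] [-0.62, 3.74, 0.07]
   [-0.0043, 0.0123, 0.1035] [-0.23, 3.79, 0.08]
leg n=3
   [-0.0, 0.1164, 0.0] [1.55, 1.38, 3.23]
   [-0.0, 0.1164, 0.0] [1.16, 1.38, 3.39]
   [-0.0, 0.1164, 0.0] [0.76, 1.38, 3.5]
```

Call:
move_arm([
  [[-0.004,0.012,0.103],[-2.4,2.9,0.1],1],
  [[-0.004,0.012,0.103],[-2.1,3.2,0.1],1],
  [[-0.004,0.012,0.103],[-1.7,3.4,0.1],1],
  [[-0.004,0.012,0.103],[-1.4,3.5,0.1],1],
  [[-0.004,0.012,0.103],[-1.0,3.7,0.1],1],
  [[-0.004,0.012,0.103],[-0.6,3.7,0.1],1],
  [[-0.004,0.012,0.103],[-0.2,3.8,0.1],1],
  [[0,0,0],[0,0,0],1],
])

```text
time: 23.03
eef_pos: [0.46, -0.2768, 0.2766]
ee_rot: [0.001, 0.999, -0.028, 0.042]
wrist_force: [-0.1, -1.1, -0.2]
gripper_width: 0.0856
gripper_force: 0.0
```

```bash
python3 -c "
from h import *
print(r.observe()['qpos'])
plan([(rk(-1,.06),RK)])
p=capture('side'); P,xs,ys=cloud(p); u=B.inv().apply(P-OM); g=p['img'][ys,xs].astype(int)
m=(abs(u[:,1]+.1)<.045)&(abs(u[:,2]+.0135)<.004)&(abs(u[:,0])<.09)&(g.max(1)-g.min(1)<25)
print('right station top u',np.percentile(u[m,0],[1,5,95,99]),'v',np.percentile(u[m,1],[1,5,95,99]))
Q=BX.inv().apply(P-H0); h=(abs(Q[:,1])<.05)&(Q[:,2]>-.0)&(Q[:,2]<.06)&(Q[:,0]>.1)&(Q[:,0]<.2); print('handle bar top',np.median(Q[h],0),h.sum())"
```

```text
[ 0.904   0.2318 -0.4664  1.8589  0.0854  0.9989 -1.2177]
t 23.03 pos [ 0.46   -0.2768  0.2766] F [-0.0662 -1.1378 -0.1802] w 0.0856 gf 0.0
leg n=3
   [0.0008, 0.1176, -0.0022] [1.57, 1.14, 3.11]
   [0.0008, 0.1176, -0.0022] [1.19, 1.15, 3.28]
   [0.0008, 0.1176, -0.0022] [0.79, 1.15, 3.39]
right station top u [-0.0461 -0.0433  0.0376  0.04  ] v [-0.1272 -0.124  -0.0743 -0.0727]
handle bar top [0.1635 0.0011 0.0277] 317
```

Call:
move_arm([
  [[0.001,0.118,-0.002],[1.6,1.1,3.1],1],
  [[0.001,0.118,-0.002],[1.2,1.1,3.3],1],
  [[0.001,0.118,-0.002],[0.8,1.2,3.4],1],
  [[0,0,0],[0,0,0],1],
  [[0,0,0],[0,0,0],1],
])

```text
time: 23.5
eef_pos: [0.5125, -0.3006, 0.1892]
ee_rot: [-0.001, 0.978, -0.017, 0.208]
wrist_force: [1.1, 0.2, 0.8]
gripper_width: 0.0853
gripper_force: 0.0
```

```bash
python3 f.py -1; python3 -c "
from h import *
plan([(rk(-1,.0),RK),(rk(-1,-.049),RK)]); print(r.observe()['qpos'])"
```

```text
t 23.5 tip in bed frame mm [ 0.0258 13.523  61.9462] F bed axes [1.2758 0.2842 0.2341]
t 23.5 pos [ 0.5125 -0.3006  0.1892] F [1.07   0.2322 0.7514] w 0.0853 gf 0.0
leg n=2
   [-0.0076, 0.0088, 0.0053] [0.05, 0.72, 3.09]
   [-0.0076, 0.0088, 0.0053] [0.02, 0.7, 3.09]
leg n=2
   [0.0, 0.0, 0.0] [0.0, 0.0, 2.45]
   [0.0, 0.0, 0.0] [0.0, 0.0, 2.45]
[ 1.0532  0.3485 -0.5434  2.0259 -0.0898  0.4558 -0.963 ]
```

Call:
move_arm([
  [[-0.008,0.009,0.005],[0.05,0.7,1.2],1],
  [[-0.008,0.009,0.005],[0,0.7,1.2],1],
  [[0,0,0],[0,0,1.2],1],
  [[0,0,0],[0,0,0],1],
  [[0,0,0],[0,0,0],1],
])

```text
time: 23.92
eef_pos: [0.531, -0.3146, 0.1596]
ee_rot: [0.008, 0.975, -0.021, 0.22]
wrist_force: [0.8, -0.0, 1.0]
gripper_width: 0.0855
gripper_force: 0.0
```

```bash
python3 f.py -1; python3 -c "
from h import *
plan([(rk(-1,-.049),RK)]); print(r.observe()['qpos'])
p=capture('side'); i=p['img'][170:290,280:440]
cv2.imwrite('pics/grasp.png',cv2.resize(i,None,fx=4,fy=4,interpolation=2)[:,:,::-1])"
```

```text
t 23.9167 tip in bed frame mm [ 4.9164  0.4458 27.0791] F bed axes [1.0968 0.0288 0.5744]
t 23.92 pos [ 0.531  -0.3146  0.1596] F [ 0.7518 -0.0079  0.9841] w 0.0855 gf 0.0
leg n=2
   [0.0016, -0.0034, 0.003] [-0.27, 0.01, 3.8]
   [0.0016, -0.0034, 0.003] [-0.26, 0.02, 3.8]
[ 1.0092  0.4178 -0.503   2.0187 -0.0563  0.3638 -0.9837]
```

View pics/grasp.png

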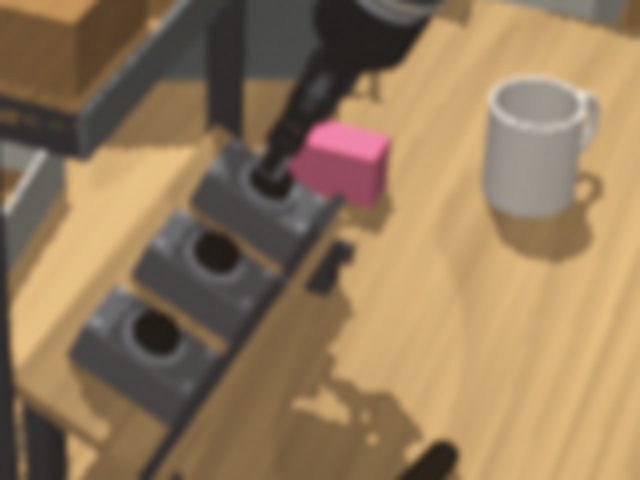

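The crop shows the near finger's tip at (270,185), over the weak station's button, with the gripper seen edge-on. The alignment looks fine, so I descend.

Call:
move_arm([
  [[0.002,-0.003,0.003],[-0.2,0,1.9],1],
  [[0.002,-0.003,0.003],[-0.2,0,1.9],1],
  [[0,0,0],[-0.1,0,1.9],1],
  [[0,0,0],[0,0,1.4],1],
  [[0,0,0],[0,0,0],1],
  [[0,0,0],[0,0,0],1],
])

```text
time: 24.47
eef_pos: [0.5559, -0.3167, 0.0927]
ee_rot: [0.005, 0.976, -0.025, 0.217]
wrist_force: [-0.5, 0.4, -0.6]
gripper_width: 0.0853
gripper_force: 0.0
```

```bash
python3 f.py -1
```

```text
t 24.4667 tip in bed frame mm [ -0.7121  -0.4863 -44.1164] F bed axes [-0.7629  0.3447 -0.308 ]
```

Call:
move_arm([
  [[0,0,0],[0,0,0.4],1],
  [[0,0,0],[0,0,0],0],
  [[0,0,0],[0,0,0],0],
  [[0,0,0],[0,0,0],0],
  [[0,0,0],[0,0,0],0],
  [[0,0,0],[0,0,0],0],
], newtons=60)

```text
time: 24.97
eef_pos: [0.5572, -0.3183, 0.0897]
ee_rot: [0.006, 0.976, -0.025, 0.217]
wrist_force: [-3.9, -0.0, 5.6]
gripper_width: 0.0514
gripper_force: 63.3
```

```bash
python3 f.py -1; python3 -c "
from h import *
plan([(rk(-1,.02),RK),((.47,-.30,.26),frame(YR,8))]); print(r.observe()['gripper_width'])"
```

```text
t 24.9667 tip in bed frame mm [ -0.7291  -1.9401 -47.4483] F bed axes [-1.157  -0.227   6.7697]
t 24.97 pos [ 0.5572 -0.3183  0.0897] F [-3.916  -0.0357  5.6464] w 0.0514 gf 63.3
leg n=2
   [0.001, -0.0011, -0.0014] [0.04, -0.09, -3.37]
   [0.001, -0.0011, -0.0014] [0.04, -0.09, -3.37]
leg n=4
   [0.0, -0.0742, -0.0] [-0.21, -0.3, -3.1]
   [0.0, -0.0742, -0.0] [-0.44, -0.3, -3.08]
   [0.0, -0.0742, -0.0] [-0.67, -0.3, -3.04]
   [0.0, -0.0742, -0.0] [-0.89, -0.3, -2.98]
0.05140948572653621
```

Call:
move_arm([
  [[0,0,0],[0,0,-2.0],0],
  [[0,0,0],[0,0,-2.5],0],
  [[0,0,0],[0,0,-2.7],0],
  [[0,-0.074,0],[-0.2,-0.3,-3.1],0],
  [[0,-0.074,0],[-0.4,-0.3,-3.1],0],
  [[0,-0.074,0],[-0.7,-0.3,-3.0],0],
  [[0,-0.074,0],[-0.9,-0.3,-3.0],0],
  [[0,0,0],[0,0,0],0],
])

```text
time: 25.63
eef_pos: [0.4694, -0.3016, 0.2693]
ee_rot: [0.005, 0.997, -0.025, 0.073]
wrist_force: [2.1, 0.6, -2.1]
gripper_width: 0.0513
gripper_force: 67.0
```

```bash
python3 -c "
from h import *
s=r.observe();print(s['gripper_width'],s['qpos'],s['gripper_force'])
plan([((.45,-.03,.28),frame(-6,0,0)),((.398,.20,.26),frame(YB,0,-0)),((.398,.29,.26),frame(YB,0,0))])"
```

```text
0.05131841641226435 [ 0.9055  0.2427 -0.4159  1.8637  0.0471  0.9213 -1.14  ] 67.02597498893738
t 25.63 pos [ 0.4694 -0.3016  0.2693] F [ 2.1265  0.5872 -2.123 ] w 0.0513 gf 67.0
leg n=7
   [0.0002, -0.021, 0.0078] [-0.44, -3.86, -0.24]
   [0.0002, -0.021, 0.0078] [-0.48, -3.86, -0.23]
   [0.0002, -0.021, 0.0078] [-0.51, -3.85, -0.22]
   [0.0002, -0.021, 0.0078] [-0.55, -3.85, -0.21]
   [0.0002, -0.021, 0.0078] [-0.58, -3.84, -0.2]
   [0.0002, -0.021, 0.0078] [-0.61, -3.84, -0.18]
   [0.0002, -0.021, 0.0078] [-0.65, -3.83, -0.17]
leg n=6
   [0.0, 0.0, 0.0122] [-1.26, -3.72, 0.33]
   [0.0, 0.0, 0.0122] [-1.31, -3.71, 0.33]
   [0.0, 0.0, 0.0122] [-1.35, -3.69, 0.33]
   [0.0, 0.0, 0.0122] [-1.4, -3.67, 0.33]
   [0.0, 0.0, 0.0122] [-1.44, -3.66, 0.33]
   [0.0, 0.0, 0.0122] [-1.49, -3.64, 0.33]
leg n=3
   [0.0, 0.0, 0.0] [-0.53, -2.95, 0.0]
   [0.0, 0.0, 0.0] [-0.53, -2.95, 0.0]
```

```bash
cat >> h.py <<'E'
PC=H0+BX.apply([-.006,0,0]); PC[2]=0
E
python3 -c "
from h import *
plan([((.44,-.02,.28),frame(-6,0,-45)),(PC+[0,0,.24],HB)])"
```

```text
t 25.63 pos [ 0.4694 -0.3016  0.2693] F [ 2.1265  0.5872 -2.123 ] w 0.0513 gf 67.0
leg n=8
   [0.0073, -0.0173, -0.0912] [-0.52, -3.5, -0.23]
   [0.0073, -0.0173, -0.0912] [-0.2, -3.53, -0.2]
   [0.0073, -0.0173, -0.0912] [0.12, -3.54, -0.17]
   [0.0073, -0.0173, -0.0912] [0.44, -3.51, -0.15]
   [0.0073, -0.0173, -0.0912] [0.75, -3.46, -0.14]
   [0.0073, -0.0173, -0.0912] [1.06, -3.38, -0.13]
   [0.0073, -0.0173, -0.0912] [1.36, -3.27, -0.12]
   [0.0073, -0.0173, -0.0912] [1.65, -3.13, -0.13]
leg n=8
   [0.0, 0.0, -0.089] [1.99, -3.42, 0.5]
   [0.0, 0.0, -0.089] [2.29, -3.22, 0.5]
   [0.0, 0.0, -0.089] [2.57, -3.01, 0.5]
   [0.0, 0.0, -0.089] [2.83, -2.77, 0.5]
   [0.0, 0.0, -0.089] [3.06, -2.51, 0.5]
   [0.0, 0.0, -0.089] [3.27, -2.22, 0.5]
   [0.0, 0.0, -0.089] [3.46, -1.92, 0.5]
   [0.0, 0.0, -0.089] [3.61, -1.61, 0.5]
```

Call:
move_arm([
  [[0.007,-0.017,-0.091],[-0.5,-3.5,-0.2],0],
  [[0.007,-0.017,-0.091],[-0.2,-3.5,-0.2],0],
  [[0.007,-0.017,-0.091],[0.1,-3.5,-0.2],0],
  [[0.007,-0.017,-0.091],[0.4,-3.5,-0.1],0],
  [[0.007,-0.017,-0.091],[0.8,-3.5,-0.1],0],
  [[0.007,-0.017,-0.091],[1.1,-3.4,-0.1],0],
  [[0.007,-0.017,-0.091],[1.4,-3.3,-0.1],0],
  [[0.007,-0.017,-0.091],[1.6,-3.1,-0.1],0],
])

```text
time: 26.3
eef_pos: [0.4375, -0.0178, 0.2731]
ee_rot: [-0.002, 0.942, 0.334, -0.001]
wrist_force: [1.3, 0.7, -2.1]
gripper_width: 0.0511
gripper_force: 66.8
```

```bash
python3 -c "
from h import *
print(r.observe()['qpos'])
plan([(PC+[0,0,.24],HB)])"
```

```text
[ 0.637   0.1168 -0.7063  2.0076  0.0826  1.0491 -0.9961]
t 26.3 pos [ 0.4375 -0.0178  0.2731] F [ 1.2943  0.6905 -2.0838] w 0.0511 gf 66.8
leg n=8
   [-0.0006, -0.0002, -0.0888] [2.01, -3.37, 0.43]
   [-0.0006, -0.0002, -0.0888] [2.3, -3.18, 0.43]
   [-0.0006, -0.0002, -0.0888] [2.57, -2.96, 0.43]
   [-0.0006, -0.0002, -0.0888] [2.82, -2.72, 0.42]
   [-0.0006, -0.0002, -0.0888] [3.05, -2.46, 0.42]
   [-0.0006, -0.0002, -0.0888] [3.26, -2.18, 0.42]
   [-0.0006, -0.0002, -0.0888] [3.44, -1.88, 0.42]
   [-0.0006, -0.0002, -0.0888] [3.59, -1.57, 0.42]
```

Call:
move_arm([
  [[0,0,-0.089],[2.0,-3.4,0.4],0],
  [[0,0,-0.089],[2.3,-3.2,0.4],0],
  [[0,0,-0.089],[2.6,-3.0,0.4],0],
  [[0,0,-0.089],[2.8,-2.7,0.4],0],
  [[0,0,-0.089],[3.1,-2.5,0.4],0],
  [[0,0,-0.089],[3.3,-2.2,0.4],0],
  [[0,0,-0.089],[3.4,-1.9,0.4],0],
  [[0,0,-0.089],[3.6,-1.6,0.4],0],
])

```text
time: 26.97
eef_pos: [0.3924, 0.2939, 0.2423]
ee_rot: [-0.002, 0.767, 0.642, 0.001]
wrist_force: [0.0, -0.5, -2.6]
gripper_width: 0.0511
gripper_force: 66.6
```

Call:
move_arm([
  [[0,0,0],[0,0,0],0],
  [[0,0,0],[0,0,0],0],
])

```text
time: 27.13
eef_pos: [0.3912, 0.2949, 0.2421]
ee_rot: [-0.004, 0.766, 0.642, 0.0]
wrist_force: [0.4, -1.6, -3.4]
gripper_width: 0.0511
gripper_force: 66.8
```

```bash
python3 -c "
from h import *
print(r.observe()['qpos'])
plan([(PC+[0,0,.12],HB),(PC+[0,0,.016],HB)])
p=capture('side'); i=p['img'][250:450,200:440]
cv2.imwrite('pics/place.png',cv2.resize(i,None,fx=3,fy=3,interpolation=2)[:,:,::-1])"
```

```text
[ 0.1018  0.3402 -0.9618  1.9283  0.3158  1.0349 -1.1724]
t 27.13 pos [0.3912 0.2949 0.2421] F [ 0.4354 -1.5775 -3.3683] w 0.0511 gf 66.8
leg n=4
   [-0.0013, -0.0012, 0.0007] [-0.06, 0.05, 3.05]
   [-0.0013, -0.0012, 0.0007] [-0.06, 0.04, 3.05]
leg n=3
   [0.0, 0.0, 0.0] [0.0, 0.0, 3.47]
   [0.0, 0.0, 0.0] [0.0, 0.0, 3.47]
```

View pics/place.png

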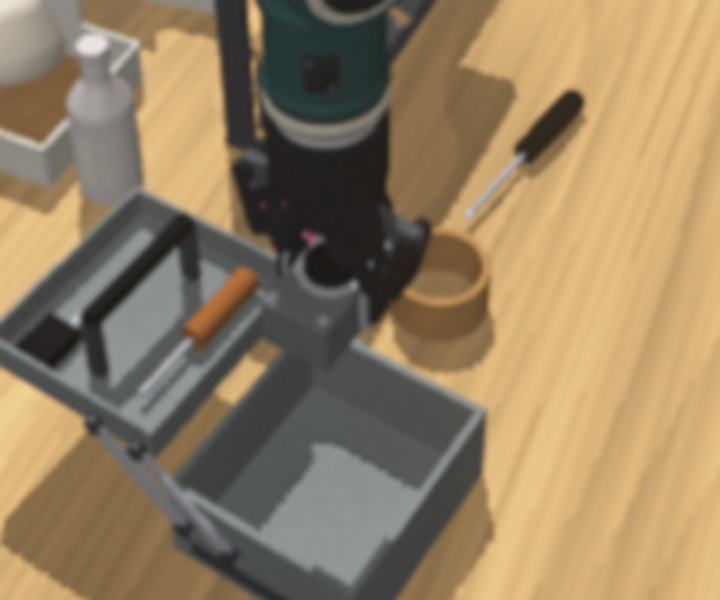

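The picture shows the tray raised and the station held level, with its button up at (330,265), above the open compartment. I lower it in.

Call:
move_arm([
  [[-0.001,-0.001,0.001],[-0.1,0,3.0],0],
  [[-0.001,-0.001,0.001],[-0.1,0,3.0],0],
  [[-0.001,-0.001,0],[0,0,3.0],0],
  [[-0.001,-0.001,0],[0,0,3.0],0],
  [[0,0,0],[0,0,3.0],0],
  [[0,0,0],[0,0,3.0],0],
  [[0,0,0],[0,0,3.0],0],
  [[0,0,0],[0,0,0],0],
])

```text
time: 27.85
eef_pos: [0.391, 0.2863, 0.0285]
ee_rot: [0.001, 0.77, 0.638, -0.004]
wrist_force: [0.2, -0.9, -2.9]
gripper_width: 0.0515
gripper_force: 66.6
```

```bash
python3 -c "
from h import *
plan([(PC+[0,0,.013],HB)])"
```

```text
t 27.85 pos [0.391  0.2863 0.0285] F [ 0.1712 -0.8688 -2.9296] w 0.0515 gf 66.6
leg n=1
   [-0.0045, 0.0076, -0.0085] [0.67, -0.01, 1.54]
```

Call:
move_arm([
  [[-0.004,0.007,0],[0.2,0,0.7],0],
  [[0,0,0],[0.2,0,0.5],0],
  [[0,0,0],[0,0,0.2],0],
  [[0,0,0],[0,0,0],0],
  [[0,0,0],[0,0,0],0],
])

```text
time: 28.27
eef_pos: [0.3944, 0.2954, 0.02]
ee_rot: [0.0, 0.769, 0.639, 0.005]
wrist_force: [0.3, 0.6, -2.9]
gripper_width: 0.0512
gripper_force: 66.8
```

Call:
move_arm([
  [[0,0,0],[0,0,0.2],0],
  [[0,0,0],[0,0,0],0],
  [[0,0,0],[0,0,0],0],
])

```text
time: 28.52
eef_pos: [0.3938, 0.2951, 0.0172]
ee_rot: [-0.0, 0.769, 0.64, 0.005]
wrist_force: [-0.1, -0.2, -2.2]
gripper_width: 0.0513
gripper_force: 66.8
```

Call:
move_arm([
  [[0,0,0],[0,0,0.2],0],
  [[0,0,0],[0,0,0.15],0],
  [[0,0,0],[0,0,0],0],
  [[0,0,0],[0,0,0],0],
])

```text
time: 28.85
eef_pos: [0.3936, 0.2951, 0.0133]
ee_rot: [-0.0, 0.769, 0.64, 0.004]
wrist_force: [-0.8, -0.1, -2.2]
gripper_width: 0.0514
gripper_force: 66.8
```

Call:
move_arm([
  [[0,0,0],[0,0,0.15],0],
  [[0,0,0],[0,0,0],0],
  [[0,0,0],[0,0,0],0],
])

```text
time: 29.1
eef_pos: [0.3938, 0.2953, 0.012]
ee_rot: [-0.0, 0.769, 0.64, 0.005]
wrist_force: [-0.3, -1.1, -0.5]
gripper_width: 0.0511
gripper_force: 67.2
```

Contact. I release it and rise.

Call:
move_arm([
  [[0,0,0],[0,0,0],0.8],
  [[0,0,0],[0,0,0],0.8],
  [[0,0,0],[0,0,0],0.8],
  [[0,0,0],[0,0,-2.0],0.8],
  [[0,0,0],[0,0,-3.5],0.8],
  [[0,0,0],[0,0,-4.0],0.8],
  [[0,0,0],[0,0,-4.0],0.8],
  [[0,0,0],[0,0,-4.0],0.8],
])

```text
time: 29.77
eef_pos: [0.3919, 0.294, 0.1886]
ee_rot: [-0.0, 0.768, 0.64, 0.004]
wrist_force: [1.3, 0.0, 0.8]
gripper_width: 0.0688
gripper_force: 0.0
```

Call:
move_arm([
  [[0,0,0],[0,0,-4.0],0.5],
  [[0,0,0],[0,0,-2.0],0.5],
  [[0,0,0],[0,0,0],0.5],
])

```text
time: 30.02
eef_pos: [0.3941, 0.2957, 0.2517]
ee_rot: [0.001, 0.769, 0.639, 0.009]
wrist_force: [1.3, 0.5, -1.1]
gripper_width: 0.0425
gripper_force: 0.0
```

```bash
python3 -c "
from h import *
T=tr(2.0)
s=r.observe(); print(s['qpos'])
plan([(T+[0,0,.075],HB),(T+[0,0,-.014],HB)])
p=capture('side'); i=p['img'][300:450,210:410]
cv2.imwrite('pics/in.png',cv2.resize(i,None,fx=4,fy=4,interpolation=2)[:,:,::-1])
P,xs,ys=cloud(p)
Q=BX.inv().apply(P-H0); h=(abs(Q[:,1])<.05)&(Q[:,2]>-.0)&(Q[:,2]<.035)&(Q[:,0]>.14)&(Q[:,0]<.2); print('handle bar top',np.median(Q[h],0),h.sum(), cv2.minAreaRect(Q[h][:,:2].astype(np.float32)))
m=(abs(Q[:,0])<.07)&(abs(Q[:,1])<.075)&(P[:,2]>.035)&(P[:,2]<.053); print('station top',m.sum(),Q[m].mean(0),P[m][:,2].min(),P[m][:,2].max(), cv2.minAreaRect(Q[m][:,:2].astype(np.float32)))
"
```

```text
[ 0.1166  0.3237 -0.9764  1.9233  0.3162  1.0374 -1.1781]
t 30.02 pos [0.3941 0.2957 0.2517] F [ 1.3119  0.538  -1.1355] w 0.0425 gf 0.0
leg n=5
   [0.0026, -0.0024, -0.001] [-0.05, 3.43, 0.2]
   [0.0026, -0.0024, -0.001] [-0.05, 3.43, 0.19]
   [0.0026, -0.0024, -0.001] [-0.06, 3.43, 0.18]
   [0.0026, -0.0024, -0.001] [-0.06, 3.43, 0.17]
   [0.0026, -0.0024, -0.001] [-0.06, 3.43, 0.17]
leg n=3
   [0.0, 0.0, 0.0] [0.0, 0.0, 2.97]
   [0.0, 0.0, 0.0] [0.0, 0.0, 2.97]
handle bar top [0.1634 0.0001 0.0275] 317 ((0.1661645770072937, -0.00011823326349258423), (0.0997181385755539, 0.01767146587371826), 88.843994140625)
station top 744 [-0.0098  0.0097 -0.1004] 0.035153004202802186 0.0528483166581264 ((-0.0062507446855306625, 0.003869820386171341), (0.05373826250433922, 0.09172528237104416), 0.5800655484199524)
```

View pics/in.png

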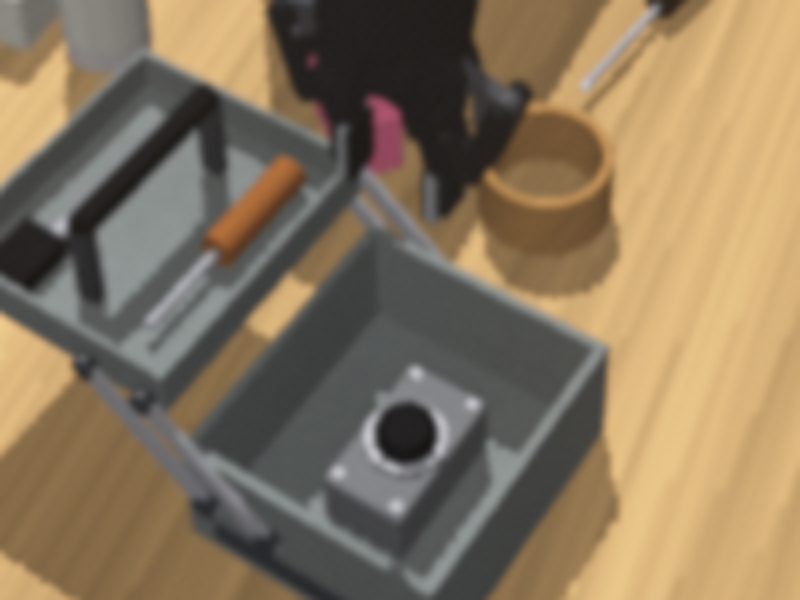

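The station sits flat in the compartment with its button up at (405,432), about (-6, +4) mm from the box centre, and the tray is still raised. I go back to the handle.

Call:
move_arm([
  [[0.003,-0.002,-0.001],[-0.05,3.4,0.2],0.5],
  [[0.003,-0.002,-0.001],[-0.05,3.4,0.2],0.5],
  [[0.003,-0.002,-0.001],[-0.05,3.4,0.2],0.5],
  [[0.003,-0.002,-0.001],[-0.05,3.4,0.2],0.5],
  [[0,0,0],[-0.05,3.5,0.2],0.5],
  [[0,0,0],[0,0,0],0.5],
  [[0,0,0],[0,0,0],0.5],
])

```text
time: 30.65
eef_pos: [0.5605, 0.2591, 0.2338]
ee_rot: [-0.003, 0.768, 0.64, -0.004]
wrist_force: [-0.9, 0.1, -0.6]
gripper_width: 0.0428
gripper_force: 0.0
```

```bash
python3 -c "
from h import *
plan([(tr(2.0)+[0.001,0.001,-.0135],HB)])"
```

```text
t 30.65 pos [0.5605 0.2591 0.2338] F [-0.8517  0.1227 -0.641 ] w 0.0428 gf 0.0
leg n=2
   [-0.0053, 0.0013, -0.0019] [0.24, 0.15, 3.92]
   [-0.0053, 0.0013, -0.0019] [0.23, 0.13, 3.92]
```

Call:
move_arm([
  [[-0.005,0.001,-0.002],[0.2,0.1,2.6],0.5],
  [[-0.005,0.001,-0.002],[0.2,0.1,2.6],0.5],
  [[0,0,0],[0,0,2.6],0.5],
  [[0,0,0],[0,0,0],0.5],
  [[0,0,0],[0,0,0],0.5],
])

```text
time: 31.07
eef_pos: [0.5603, 0.2644, 0.1575]
ee_rot: [0.0, 0.765, 0.643, -0.0]
wrist_force: [0.1, 0.2, 0.9]
gripper_width: 0.0426
gripper_force: 0.0
```

Call:
move_arm([
  [[0,0,0],[0,0,0],0],
  [[0,0,0],[0,0,0],0],
  [[0,0,0],[0,0,0],0],
  [[0,0,0],[0,0,0],0],
], newtons=40)

```text
time: 31.4
eef_pos: [0.5636, 0.2649, 0.1608]
ee_rot: [0.001, 0.766, 0.642, 0.003]
wrist_force: [0.3, -0.5, 4.6]
gripper_width: 0.013
gripper_force: 44.7
```

```bash
python3 g.py
```

```text
[ 0.2867 -0.5389  4.5767] [ 0.0689  0.646  -0.7943  1.699   0.5318  1.0176 -1.0857] 0.012960088731212155 44.662320613861084
handle moved mm [167.1432   0.9082  28.2081] q from arc 1.9607263258368102 radius 0.10357109459941599
```

Call:
move_arm([
  [[0,0,0],[0,-0.7,-0.7],0],
  [[0,0,0],[0,-0.75,-0.66],0],
  [[0,0,0],[0,-0.83,-0.56],0],
  [[0,0,0],[0,-0.87,-0.5],0],
  [[0,0,0],[0,-0.92,-0.4],0],
  [[0,0,0],[0,-0.95,-0.32],0],
  [[0,0,0],[0,-0.97,-0.2],0],
  [[0,0,0],[0,-1.0,-0.12],0],
])

```text
time: 32.07
eef_pos: [0.496, 0.2773, 0.1962]
ee_rot: [0.002, 0.767, 0.642, 0.005]
wrist_force: [2.7, -0.2, 7.6]
gripper_width: 0.0125
gripper_force: 45.0
```

```bash
python3 g.py
```

```text
[ 2.7382 -0.1571  7.6141] [ 0.0822  0.5241 -0.8583  1.8065  0.4672  1.0151 -1.1365] 0.012485045730380942 45.01839637756348
handle moved mm [98.4128  1.1384 63.5794] q from arc 1.2048922941298383 radius 0.10583927455987113
```

Call:
move_arm([
  [[0,0,0],[0,-1.0,-0.05],0],
  [[0,0,0],[0,-1.0,0.1],0],
  [[0,0,0],[0,-0.98,0.2],0],
  [[0,0,0],[0,-0.95,0.25],0],
  [[0,0,0],[0,-0.9,0.4],0],
  [[0,0,0],[0,-0.9,0.45],0],
  [[0,0,0],[0,-0.8,0.6],0],
])

```text
time: 32.65
eef_pos: [0.4273, 0.2898, 0.175]
ee_rot: [-0.0, 0.766, 0.643, 0.002]
wrist_force: [-6.4, 4.0, 5.5]
gripper_width: 0.0129
gripper_force: 44.8
```

```bash
python3 g.py; python3 -c "
from h import *
s=r.observe(); plan([(H0+np.array([.0009,.0019,-.008]),quat(s['ee_rot']))])"
```

```text
[-6.3843  4.0306  5.4884] [ 0.0466  0.4743 -0.8818  1.9397  0.4543  0.9335 -1.2323] 0.012892205454296413 44.775710105895996
handle moved mm [28.6648  1.3238 42.3737] q from arc 0.49850299311823193 radius 0.10490279467882231
t 32.65 pos [0.4273 0.2898 0.175 ] F [-6.3843  4.0306  5.4884] w 0.0129 gf 44.8
leg n=2
   [0.0, 0.0, 0.0] [-0.07, -1.44, 1.84]
   [0.0, 0.0, 0.0] [-0.07, -1.44, 1.84]
```

Call:
move_arm([
  [[0,0,0],[0,-0.75,0.68],0],
  [[0,0,0],[0,-0.67,0.75],0],
  [[0,0,0],[0,-0.6,0.8],0],
  [[0,0,0],[0,-0.5,0.85],0],
  [[0,0,0],[0,-0.3,0.6],0],
  [[0,0,0],[0,0,0.2],0],
  [[0,0,0],[0,0,0],0],
  [[0,0,0],[0,0,0],0],
])

```text
time: 33.32
eef_pos: [0.3993, 0.2952, 0.1382]
ee_rot: [0.001, 0.766, 0.643, 0.002]
wrist_force: [-14.2, -3.3, 32.4]
gripper_width: 0.0128
gripper_force: 48.5
```

```bash
python3 g.py
```

```text
[-14.2439  -3.2598  32.3898] [-0.0112  0.4962 -0.8545  2.0121  0.5006  0.8501 -1.3201] 0.01284190595065095 48.45588147640228
handle moved mm [0.1104 1.6196 5.5518] q from arc 0.04602047376657037 radius 0.10257725469206946
```

Call:
move_arm([
  [[0,0,0],[0,0,0],0.5],
  [[0,0,0],[0,0,0],0.5],
  [[0,0,0],[0,0,0],0.5],
  [[0,0,0],[0,0,-2.5],0.5],
  [[0,0,0],[0,0,-4.0],0.5],
  [[0,0,0],[0,0,-4.0],0.5],
  [[0,0,0],[0,0,0],0.5],
  [[0,0,0],[0,0,0],0.5],
])

```text
time: 33.98
eef_pos: [0.4025, 0.2929, 0.2414]
ee_rot: [0.002, 0.767, 0.642, 0.003]
wrist_force: [-0.0, -0.4, -0.4]
gripper_width: 0.0426
gripper_force: 0.0
```

```bash
python3 g.py; python3 -c "
from h import *
p=capture('side'); P,xs,ys=cloud(p)
Q=BX.inv().apply(P-H0); h=(abs(Q[:,1])<.058)&(Q[:,2]>-.003)&(Q[:,2]<.02)&(abs(Q[:,0])<.03); print('bar top',np.median(Q[h],0),h.sum(), cv2.minAreaRect(Q[h][:,:2].astype(np.float32)))
cv2.imwrite('pics/end.png',cv2.resize(p['img'][170:470,200:440],None,fx=2,fy=2,interpolation=2)[:,:,::-1])"
```

```text
[-0.0409 -0.3579 -0.3705] [ 0.1089  0.3557 -0.9656  1.9169  0.3442  1.0366 -1.1808] 0.042644482353691705 0.0
handle moved mm [  3.7136  -0.0925 108.7535] q from arc 0.6099604457163403 radius 0.1741996970545262
bar top [-0.0028  0.004   0.0067] 376 ((-0.0011577112600207329, 0.00021475553512573242), (0.01633022166788578, 0.11548104137182236), 0.04153253138065338)
```

View pics/end.png

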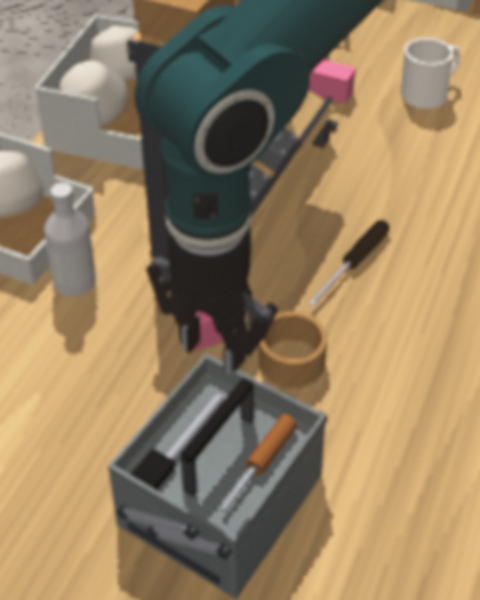

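The tray is shut: its bar at (218,420) is back at the closed position to within 1 mm or so. The gripper is clear of everything and the other things are in place, so I hand in.

```bash
python3 -c "
from plant import ticket
print(ticket.sign_off())"
```

```text
the job is handed in; nothing more can be done
None
```

The job is handed in: the right-hand station was the weak one (it clicked at about 4 N, the other two at about 12 N), and it now lies flat, button up, in the service box with the tray shut; the sign-off returned no verdict.

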